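# Tip the check disc out from under its cover and load the balance

## Task

The balance needs its load check: move the little jar from the pan onto the blue mat, standing upright, and tip the cornerwise tray all the way up by its blue bar so that the brass disc slides out from under the clear cover into the tray's low corner. While the tray is tipped up, take the disc out of that corner and lay it gently, flat, on the middle of the pan. Leave the tray tipped up and do not disturb anything else.

Things in the scene. Friction and masses are not known exactly. Their poses are not given: they have to be found in the camera images.
- tipper: grey base (225 x 100 x 8 mm) of the tipping tray, fixed; origin at the centre of its underside on the bench, +x from the tray's hinge (on the side away from the robot) to the tray's bar (towards the robot), y parallel to the hinge, z up; yaw varies. It carries a pale grey square tray, inside 165 x 165 mm, set cornerwise with a diagonal along x, like a diamond about 245 mm long from above
- tray_hinge (a point): point on the hinge axis, 35 mm above the bench, 115 mm from the base's origin towards -x. From this axis, along the tray: inner low corner 12 mm, inner opposite corner 245 mm. The floor's upper face is 8 mm above the axis when level. The two rims meeting in the low corner are 4 mm thick and only 4 mm high, the other two walls 26 mm high. Floor, walls and cover are slippery
- tray_cover (a point): centre of the upper face of the fixed clear flat cover, 105 x 105 x 3 mm, over the quarter of the tray under the bar, resting on the high walls; 26 mm clear under it, its top 29 mm above the tray floor; its corner nearest the hinge is about 102 mm from the hinge axis. It moves with the tray
- tray (a joint): hinge of the tray in rad: 0 level, grows as the bar is lifted, stop at 0.55 (fully tipped, about 31 degrees, the floor sloping down to the hinge). A stiff friction hinge: it stays where it is left; lifting takes about 10 to 14 N upward at the bar. The disc starts to slide at roughly 0.2 rad and reaches the corner before or at the stop
- tray_bar (a point): middle of the tray's blue round bar, 12 mm thick, parallel to the hinge axis, 72 mm clear between its two posts; 205 mm from the hinge axis along the tray and 78 mm above it when level (113 mm above the bench). It moves on an arc with the tray and may turn between the fingers
- tray_corner (a point): point on the tray floor in the low corner, where the centre of the disc's underside lies when it rests against both low rims: 57 mm from the hinge axis along the tray, on its floor. It moves with the tray. Its x axis points up the tray's slope, y along the hinge axis, z square to the tray floor
- disc: plain flat brass check disc, 64 mm across, 12 mm thick, about 0.3 kg (0.24 to 0.39), starting somewhere under the clear cover; origin at the centre of its underside, z its axis. In the corner its upper 8 mm stand above the low rims
- balance: white laboratory balance, 220 (x) x 170 (y) x 50 mm, fixed, grey display strip on the side towards the robot; origin at the centre of its underside on the bench, z up; yaw varies
- pan (a point): centre of the upper face of the balance's round steel pan (120 mm across, 68 mm above the bench, no rim, rigid)
- jar: small round white jar with blue cap, 48 mm across and 75 mm tall, about 0.12 kg; starts upright on the pan; origin at the centre of its underside, z up along it
- mat: fixed blue square mat on the bench between the tray and the balance, 90 x 90 x 3 mm; origin at the centre of its underside
- rack: green tube rack, 140 (x) x 80 x 70 mm with its tubes, loose, at the middle back; leave alone; origin at the centre of its underside
- tube: clear standing tube with blue cap, 32 mm across, 105 mm tall, loose, between tray and balance; leave alone; origin at the centre of its underside
- reagent: white bottle with yellow band, 60 mm across, 100 mm tall, loose, on the right; leave alone; origin at the centre of its underside
- frame: white strip frame with amber wells, 130 x 88 x 22 mm, loose, on the left; leave alone; origin at the centre of its underside
- foam: white foam block, 170 x 110 x 50 mm, loose, on the right; leave alone; origin at the centre of its underside
- marker: black and red marker pen, 143 mm long, 13 mm thick, loose, on the left; leave alone; origin on its underside
There are look-alikes about, which are no part of the job. What is shaped like the jar but green or red is not meant.

How it is judged:
By the outcome, as a careful person would: the job done as asked, in the order asked, and still so for the second after the job is handed in, with the robot touching nothing.
It also fails if it takes over 58 s, if anything falls off the work surface, if the arm or the gripper's body presses on something with over 40 N, if the wrist force passes 120 N, or if a joint passes its speed limit or range.

## Robot

A 6-joint arm with a two-finger parallel gripper is mounted at the origin on the work surface. World frame = base frame: x ahead of the robot, y to its left, z up, the work surface at z = 0. Lengths are in m, angles in rad, forces in N, time in s.
With the tool pointing down it reaches from about 0.35 to 0.775 m from the base axis. Payload 7.3 kg.
Tool frame: the origin (TCP) lies at the centre of the arm's flange, where the gripper is bolted on; the fingertips stand 178 mm ahead of it and the grasp point (between the pads) lies 159 mm ahead of it; x points along the fingers, y is the direction in which the jaws open and shut, and the axes are right-handed (so a half turn about x gives the same grasp; the last joint's range is limited). The gripper opens to 92 mm and grips with 3 to 60 N. Pads are 19 mm wide; open, the fingers measure 130 mm over their backs; the gripper's body (75 mm by 190 mm) begins 47 mm behind the grasp point.
Start: joints at [1.115, 0.342, 1.524, -0, 1.275, -0.146], TCP at [0.16, 0.5, 0.405] pointing down, gripper open.
Joint ranges: [-2.53, 2.53], [-0.77, 2.02], [0.04, 2.7], [-1, 4.14], [0.28, 2.66], [-3.11, 3.11]. Speed limits (rad/s): [2.57, 2.57, 3.14, 3.14, 3.14, 3.14].

## Interface

Orientations are given as [roll, pitch, yaw] about the fixed x, y, z axes, in that order (R = Rz(yaw) Ry(pitch) Rx(roll)).
In Python, from cell import readout, cams, workorder gives the robot as it stands.
- The arm moves only by the shell command python3 -m inch 'ROWS' [FORCE]. ROWS is text: rows parted by semicolons, each of 5 numbers parted by spaces: the shift along the world's x, y, z in mm, then the turn about the world's z in rad, then the opening, from 0 (shut) to 1 (fully open). A call has 1 to 8 rows; each row shifts and turns the commanded pose from where the row before left it; what a row does not reach is not made up. A row lasts 1/12 s, in which the tool goes at most 41.7 mm and 7.16 degrees, less where a joint would pass 70% of its speed; a pose out of reach is approached as far as the arm can. A call is refused whole if a number of a shift passes 41.7 or a number of a turn 0.125, either way. A call with a gripper value outside its range is refused whole. The fingers move at their own pace and stop on an object; FORCE is the grip in N (left out, the last holds). Time passes only in rows, so rows that do not move let the fingers close. It gives the time, the measured TCP pose, the force and the opening at its end, in the units of the state.
- readout.observe(): the state, without advancing time (a new reading comes with each control period).
- cams.read_camera(name): name is "scene" or "top" or "wrist"; returns a dict with "color" (480x640x3 uint8, red, green, blue), "fx", "fy", "cx", "cy" (pixels), "dist_coeffs" ([k1, k2, p1, p2, k3] as OpenCV has them; the pictures are not rectified), "world_to_cam" (4x4, takes a point from world to camera coordinates); the wrist camera has in their place "T_tool_cam" (4x4, takes a point from camera to tool coordinates, whose origin is the TCP and whose axes are the tool frame's). Camera axes: x right, y down, z forward; pixel columns grow to the right and rows downward; lengths in m; the calibration is good to about 2 mm. A picture is of the moment at which its call begins: read the wrist's pose just before it. There is no depth.
- workorder.hand_in(): hands the job in, once; it reports no verdict.
The state is a dict: "time": time; "qpos": joint angles; "qvel": joint speeds; "joint_efforts": joint torques, N m; "tool_pos": TCP position; "tool_rot": TCP orientation; "contact_force": force on the tool from outside, world axes, zero at the start; "torque": the same for the moment, N m; "opening": finger opening in m.
Only numpy, scipy, OpenCV 4.12 (cv2) and the standard library are available. Lean on these libraries where they do the work, as an engineer would, in place of code of your own. Each camera call takes 0.05 s, during which the arm holds its last target.

## Working session

There is one attempt and no reset: what is moved stays moved. The work goes in short steps, Python scripts to look and compute and a shell command to move; the robot and the scene stay as the last step left them, time stands still between calls to the robot, and variables do not carry over. Pictures are saved under pics/ and viewed, and the job is handed in when it is done.

```bash
ls; mkdir -p pics
python3 - <<'E'
from cell import readout,cams
import cv2
print(readout.observe())
for n in("scene","top","wrist"):
    c=cams.read_camera(n); cv2.imwrite(f"pics/{n}0.png",c["color"][:,:,::-1])
    print(n,{k:v for k,v in c.items() if k!="color"})
E
```

```text
pics
{'time': 0.0, 'qpos': array([ 1.11500113e+00,  3.42707162e-01,  1.52501768e+00,  1.74404179e-06,
        1.27539914e+00, -1.45993099e-01]), 'qvel': array([-0.00037495, -0.00082868,  0.00116513, -0.00025174,  0.0013589 ,
       -0.00146908]), 'joint_efforts': array([ 1.91674453e-04, -4.31238377e+01, -2.44217777e+01,  7.17640459e-02,
        5.60030504e-02, -1.17391501e-04]), 'tool_pos': array([0.1599704 , 0.49988919, 0.4040526 ]), 'tool_rot': array([-1.7178785,  1.569265 , -2.0276811]), 'contact_force': array([-0.71917008, -0.89383705, -0.35709373]), 'torque': array([0.00055981, 0.01366676, 0.06056475]), 'opening': 0.09193289084372847}
scene {'fx': 536.3525639769628, 'fy': 536.3525639769628, 'cx': 319.087160673639, 'cy': 237.34506628698136, 'dist_coeffs': array([-0.13169788,  0.        ,  0.        ,  0.        ,  0.        ]), 'world_to_cam': array([[-0.32731827,  0.94489409, -0.00615651,  0.18278492],
       [ 0.66863535,  0.22700659, -0.70809235, -0.2990395 ],
       [-0.66767471, -0.23588802, -0.706093  ,  1.64427348],
       [ 0.        ,  0.        ,  0.        ,  1.       
[... 313 characters left out ...]
0.19626014,  0.57679415],
       [ 0.19596474,  0.01759019, -0.98045316,  1.15535075],
       [ 0.        ,  0.        ,  0.        ,  1.        ]])}
wrist {'fx': 366.3043601228077, 'fy': 366.3043601228077, 'cx': 317.963218667744, 'cy': 237.9599064784521, 'dist_coeffs': array([-0.06320934,  0.        ,  0.        ,  0.        ,  0.        ]), 'T_tool_cam': array([[ 1.23476944e-05, -2.75685986e-01,  9.61247750e-01,
         2.05384690e-02],
       [ 9.99999983e-01,  1.78893862e-04,  3.84612983e-05,
        -1.66807425e-03],
       [-1.82564563e-04,  9.61247733e-01,  2.75685984e-01,
        -7.49905084e-02],
       [ 0.00000000e+00,  0.00000000e+00,  0.00000000e+00,
         1.00000000e+00]])}
```

View pics/scene0.png

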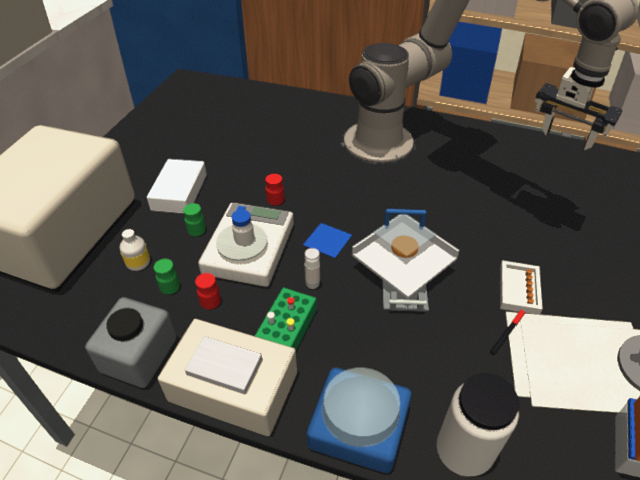

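View pics/top0.png

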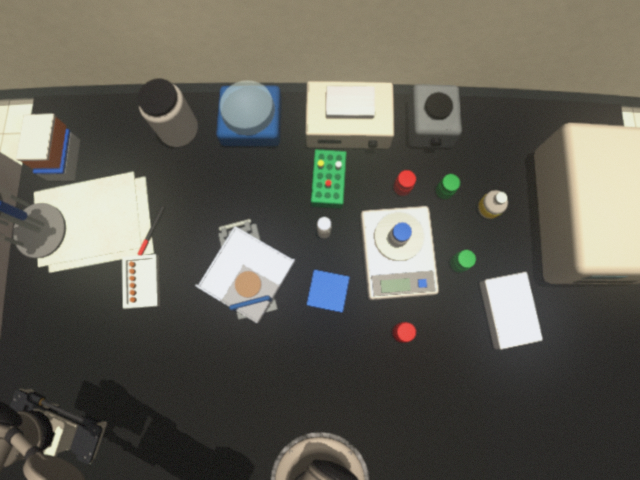

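View pics/wrist0.png

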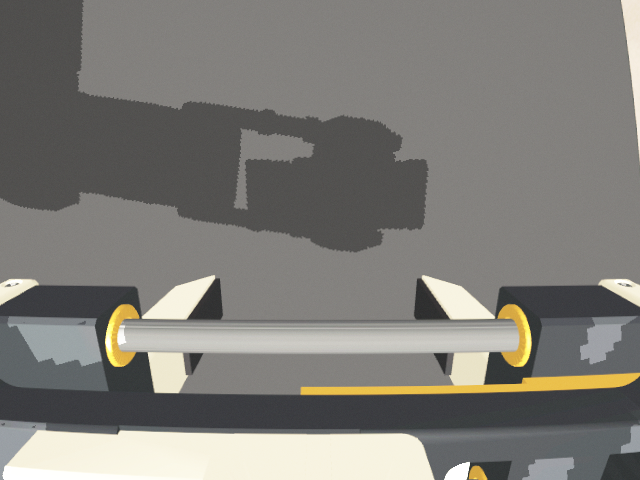

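The little jar is the white one with the blue cap, at top (401,233) and scene (242,217), standing on the pan. The look-alikes are red or green: top (405,181), (450,184), (466,260) and (405,332). The disc is visible under the cover at top (248,285), and the mat is at top (328,291).

```bash
cat > h.py <<'E'
import numpy as np, cv2
from cell import readout,cams
from scipy.spatial.transform import Rotation as Ro
def cam(n):
    c=dict(cams.read_camera(n)); c['K']=np.array([[c['fx'],0,c['cx']],[0,c['fy'],c['cy']],[0,0,1.]])
    return c
def setwrist(c,o):
    T=np.eye(4);T[:3,:3]=Ro.from_euler('xyz',o['tool_rot']).as_matrix();T[:3,3]=o['tool_pos']
    c['world_to_cam']=np.linalg.inv(T@c['T_tool_cam'])
def ray(c,uv):
    p=cv2.undistortPoints(np.array([[uv]],float),c['K'],c['dist_coeffs'])[0,0]
    M=c['world_to_cam'];R=M[:3,:3];o=-R.T@M[:3,3];d=R.T@np.array([p[0],p[1],1]);return o,d/np.linalg.norm(d)
def plane(c,uv,z):
    o,d=ray(c,uv);return o+d*(z-o[2])/d[2]
def tri(*rs):
    A=np.zeros((3,3));b=np.zeros(3)
    for o,d in rs:
        P=np.eye(3)-np.outer(d,d);A+=P;b+=P@o
    x=np.linalg.solve(A,b);return x,[np.linalg.norm((np.eye(3)-np.outer(d,d))@(x-o)) for o,d in rs]
def proj(c,X):
    M=c['world_to_cam'];r,_=cv2.Rodrigues(M[:3,:3]);return cv2.projectPoints(np.array([X],float),r,M[:3,3],c['K'],c['dist_coeffs'])[0][0,0]
def blobs(c,lo,hi,amin=30):
    h=cv2.cvtColor(c['color'],cv2.COLOR_RGB2HSV);m=cv2.inRange(h,lo,hi)
    n,l,s,ce=cv2.connectedComponentsWithStats(m)
    return [(l==i,s[i],ce[i]) for i in range(1,n) if s[i][4]>=amin]
E
python3 - <<'E'
from h import *
np.set_printoptions(precision=4,suppress=True)
o=readout.observe();print(Ro.from_euler('xyz',o['tool_rot']).as_matrix())
C={n:cam(n) for n in('top','scene')}
for n,c in C.items():
    for m,s,ce in blobs(c,(100,120,50),(130,255,255),25):
        ys,xs=np.nonzero(m);r=cv2.minAreaRect(np.column_stack([xs,ys]).astype(np.float32))
        print(n,'blue',s,ce.round(1),np.array(cv2.boxPoints(r)).round(1).tolist())
    for m,s,ce in blobs(c,(5,60,80),(22,200,220),40): print(n,'brass',s,ce.round(1))
    img=c['color'][:,:,::-1]
    a=(185,205,120,120) if n=='top' else (340,190,130,130)
    b=(300,190,150,120) if n=='top' else (190,190,150,120)
    for t,(x,y,w,h_) in(('tray',a),('bal',b)):
        cv2.imwrite(f'pics/{n}_{t}.png',cv2.resize(img[y:y+h_,x:x+w],None,fx=5,fy=5,interpolation=cv2.INTER_CUBIC))
E
```

```text
[[-0.0005  0.3048  0.9524]
 [-0.001   0.9524 -0.3048]
 [-1.     -0.0011 -0.0001]]
top blue [220  86   8  11  40] [222.5  89.8] [[217.0, 94.0], [223.8000030517578, 83.80000305175781], [227.0, 86.0], [220.1999969482422, 96.19999694824219]]
top blue [217  86  62  59 872] [252.3 124.8] [[217.0, 86.0], [278.0, 86.0], [278.0, 144.0], [217.0, 144.0]]
top blue [ 33 129  36  44 252] [ 56.4 159. ] [[32.0, 171.1999969482422], [66.80000305175781, 128.0], [84.9000015258789, 142.60000610351562], [50.099998474121094, 185.8000030517578]]
top blue [393 223  18  18 237] [401.6 231.5] [[390.3999938964844, 235.1999969482422], [397.79998779296875, 220.39999389648438], [412.6000061035156, 227.8000030517578], [405.20001220703125, 242.60000610351562]]
top blue [ 307  270   43   43 1367] [327.8 290.7] [[306.0, 305.20001220703125], [313.20001220703125, 268.79998779296875], [349.6000061035156, 276.1000061035156], [342.29998779296875, 312.5]]
top blue [419 280   7   7  49] [422. 283.] [[419.0, 280.0], [425.0, 280.0], [425.0, 286.0], [419.0, 286.0]]
top blue [230 297  39  13 116] [248.4 302.4] [[229.399993896484
[... 3218 characters left out ...]
8.0], [635.0, 398.1000061035156], [634.0, 458.1000061035156]]
scene brass [  242     0   182    96 12432] [321.1  37.5]
scene brass [427   0   9  16  64] [430.6   5.5]
scene brass [ 417    0  166  128 8584] [514.6  66.9]
scene brass [616  18  24  36 574] [629.8  38.3]
scene brass [404  84  10  22 153] [408.9  95. ]
scene brass [589  87  22  20 293] [600.6  96.2]
scene brass [547 101  49  22 281] [573.8 112.1]
scene brass [589 106  18   8  68] [597.4 109.5]
scene brass [550 113  42  27 597] [570.1 125.9]
scene brass [594 128  46  24 670] [619.2 139.6]
scene brass [391 236  28  22 468] [404.8 246.2]
scene brass [122 255  28  14  76] [134.1 263. ]
scene brass [526 268   8  36 198] [529.1 285.7]
```

Run:
```python
import cv2,numpy as np
a=[cv2.imread(f'pics/{n}_{t}.png') for t in('tray','bal') for n in('top','scene')]
cv2.imwrite('pics/m1.png',np.vstack([np.hstack([cv2.resize(i,(400,300)) for i in a[:2]]),np.hstack([cv2.resize(i,(400,300)) for i in a[2:]])]))
```

```text
(no output)
```

View pics/m1.png

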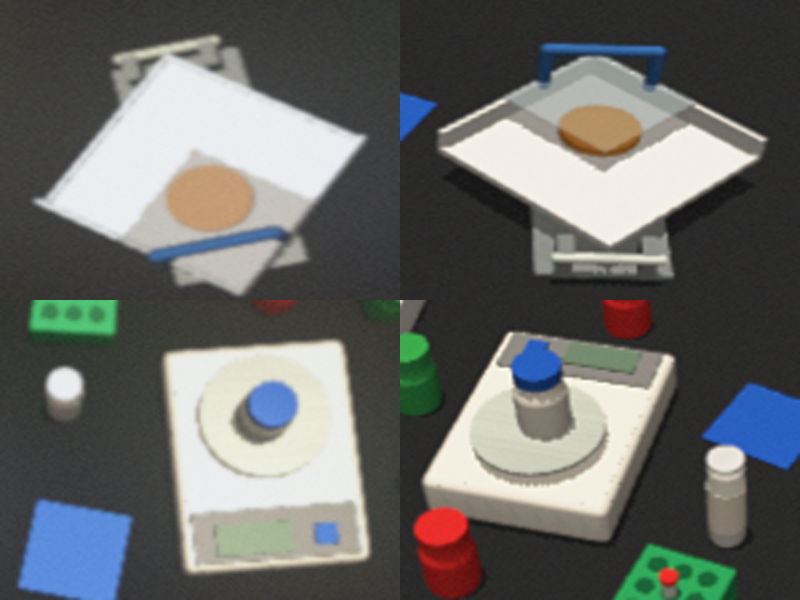

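View pics/top_tray.png

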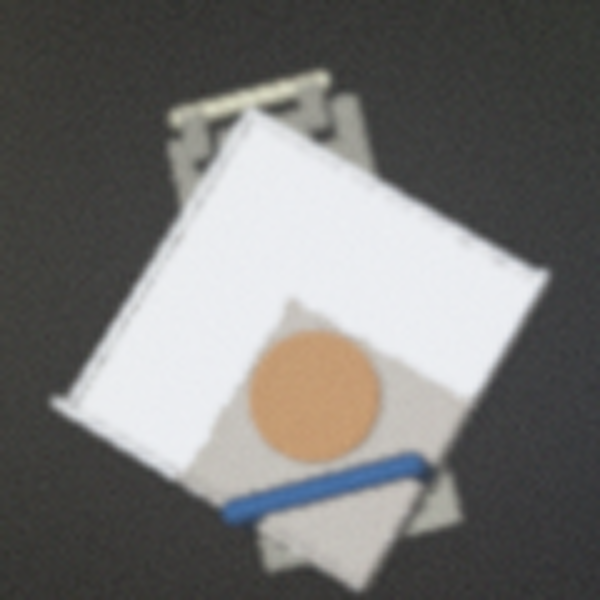

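The crops confirm it: the white jar with the blue cap stands on the pan, beside the balance's blue button. The bar, hinge rod and mat all show clearly. Next I'll work out the positions.

```bash
cat > m.py <<'E'
from h import *
np.set_printoptions(precision=4,suppress=True)
t,s=cam('top'),cam('scene')
def both(n,a,b,z): print(n,plane(t,a,z)[:2],plane(s,b,z)[:2],'tri',*tri(ray(t,a),ray(s,b)))
both('jar top',(401.8,231.5),(241.4,215.6),.143)
both('pan',(399.4,236),(241.7,242.8),.068)
both('mat',(327.8,290.7),(327.5,239.6),.003)
both('barL',(231.2,308),(426-1,210.5),.113)
both('barR',(268.6,297.4),(385.5,210.5),.113)
both('barmid',(249.9,302.7),(405.5,210.5),.113)
both('rodL',(219.4,228.4),(340+667/800*0+ (665-400)*130/400,190+257*130/300),.035)
both('rodR',(250.6,220.4),(340+(555-400)*130/400,190+257*130/300),.035)
both('tube top',(300+65/2.667,190+80/2.5),(190+(725-400)/2.667,190+(458-300)/2.5),.105)
both('disc',(247.5,283.8),(404.8,246.2),.052)
for n,p in(('cornL',(195.6,285.2)),('cornR',(294.2,259.6)),('low',(235,227.5)),('hi',(257,322.6))): print(n,plane(t,p,.043 if n=='low' else .069)[:2])
for p in ((365,208),(428,207),(438,292),(372,298)): print('bal',plane(t,p,.05)[:2])
E
python3 m.py
```

```text
jar top [ 0.5795 -0.1755] [ 0.585  -0.1734] tri [ 0.5805 -0.1762  0.1383] [np.float64(9.372498569369999e-05), np.float64(9.372498569379163e-05)]
pan [ 0.5847 -0.1815] [ 0.5978 -0.1756] tri [ 0.5871 -0.1828  0.0555] [np.float64(0.0006670959975169703), np.float64(0.0006670959975170197)]
mat [ 0.4566 -0.0121] [ 0.4626 -0.011 ] tri [ 0.4572 -0.0124 -0.0026] [np.float64(0.00031795264905499436), np.float64(0.0003179526490549999)]
barL [0.4024 0.2068] [0.4022 0.2086] tri [0.4022 0.2077 0.1126] [np.float64(0.0009132712818915714), np.float64(0.0009132712818916026)]
barR [0.4283 0.1226] [0.4323 0.1209] tri [0.4289 0.1216 0.1103] [np.float64(0.0013133394772250973), np.float64(0.0013133394772251385)]
barmid [0.4154 0.1646] [0.4171 0.1652] tri [0.4155 0.1649 0.1115] [np.float64(7.875798818593234e-05), np.float64(7.875798818601054e-05)]
rodL [0.6032 0.2606] [0.6032 0.2615] tri [0.6032 0.2611 0.0348] [np.float64(0.00041296085807785256), np.float64(0.00041296085807777114)]
rodR [0.6249 0.1832] [0.6279 0.1876] tri [0.6254 0.1855 0.0312] [np.float64(0.0017735765985195998), np.float64(0.0017735765985195313)]
tube top [ 0.6073 -0.0006] [0.6093 0.0017] tri [0.6076 0.0002 0.1029] [np.float64(0.0008206406489940699), np.float64(0.0008206406489940644)]
disc [0.4646 0.1812] [0.4714 0.1823] tri [0.4653 0.1818 0.0459] [np.float64(0.0002450614508016932), np.float64(0.0002450614508017648)]
cornL [0.4566 0.3031]
cornR [0.5228 0.0696]
low [0.6044 0.22  ]
hi [0.3724 0.1525]
bal [ 0.6574 -0.1002]
bal [ 0.663  -0.2566]
bal [ 0.4529 -0.2761]
bal [ 0.4365 -0.1172]
```

Measured positions:

| Thing | x (m) | y (m) | Note |
|---|---|---|---|
| Jar | 0.581 | -0.175 | |
| Mat | 0.459 | -0.012 | |
| Pan | about 0.588 | -0.18 | |
| Bar | 0.4157 | 0.165 | tray yaw about -163.8° |

I'll move towards the jar.

```bash
python3 -m inch '10 -16 0 0 1;20 -33 0 0 1;20 -33 0 0 1;20 -33 0 0 1;20 -33 0 0 1;20 -33 0 0 1;20 -33 0 0 1;20 -33 0 0 1' 20
python3 -m inch '20 -33 0 0 1;20 -33 0 0 1;20 -33 0 0 1;20 -33 0 0 1;20 -33 0 0 1;20 -33 0 0 1;20 -33 0 0 1;20 -33 0 0 1'
python3 -m inch '20 -33 0 0 1;20 -33 0 0 1;20 -33 0 0 1;20 -33 0 0 1;15 -20 0 0 1;0 0 0 0 1'
```

```text
time: 1.02
tool_pos: [0.3104, 0.2513, 0.405]
tool_rot: [0.835, 1.57, 0.525]
contact_force: [1.2, 0.4, -0.8]
opening: 0.092
time: 1.68
tool_pos: [0.4706, -0.0129, 0.4049]
tool_rot: [0.559, 1.57, 0.249]
contact_force: [0.3, 0.1, -0.1]
opening: 0.0919
time: 2.18
tool_pos: [0.5667, -0.1671, 0.4037]
tool_rot: [-0.736, 1.569, -1.049]
contact_force: [-0.5, 0.9, -0.9]
opening: 0.0919
```

```bash
cat > w.py <<'E'
from h import *
import sys
o=readout.observe();c=cam('wrist');cv2.imwrite('pics/'+sys.argv[1]+'.png',c['color'][:,:,::-1]);print(o)
import pickle;pickle.dump((o,c),open('pics/'+sys.argv[1]+'.pkl','wb'))
E
python3 w.py w1
```

```text
{'time': 2.1833, 'qpos': array([-4.16223416e-01,  4.64293534e-01,  1.33621915e+00, -8.79336091e-04,
        1.33991364e+00, -1.67325875e+00]), 'qvel': array([ 0.05210997, -0.05287525,  0.09544039,  0.0232846 ,  0.00349324,
        0.03777323]), 'joint_efforts': array([ -0.74139263, -49.01834965, -26.27682567,  -0.08522183,
         0.18325518,  -0.31955067]), 'tool_pos': array([ 0.56669558, -0.16710738,  0.40371795]), 'tool_rot': array([-0.73576368,  1.56934951, -1.04932394]), 'contact_force': array([-0.46014198,  0.85638225, -0.88134752]), 'torque': array([0.04940254, 0.03781216, 0.00893846]), 'opening': 0.09186992732762597}
```

View pics/w1.png

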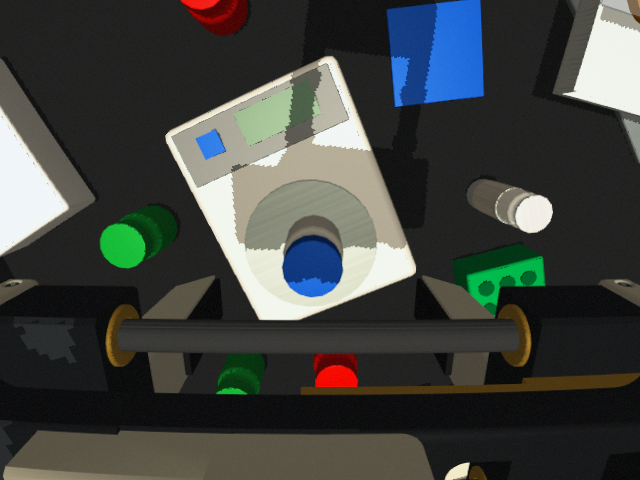

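The view from above the balance shows the jar cap centred at (312,266), the pan ellipse spanning roughly x 245–377 and y 180–308, and the mat at (436,52).

Run:
```python
from h import *;import pickle
o,c=pickle.load(open('pics/w1.pkl','rb'));setwrist(c,o)
print(plane(c,(312.5,266),.143),plane(c,(311,244.5),.068),plane(c,(436,53),.003),plane(c,(534,213),.105))
R=Ro.from_euler('xyz',o['tool_rot']).as_matrix();print(np.degrees(np.arctan2(R[1,1],R[0,1])))
```

```text
[ 0.57876113 -0.17703561  0.143     ] [ 0.58498499 -0.18170952  0.068     ] [ 0.45763569 -0.0144978   0.003     ] [ 0.60411754 -0.00130008  0.105     ]
72.03429023284049
```

```bash
python3 -m inch '7 -6 -10 0 1;7 -6 -10 0 1;0 0 0 0 1;0 0 0 0 1'
python3 -m inch '0 0 -20 0 1;0 0 -30 0 1;0 0 -30 0 1;0 0 -25 0 1;0 0 -10 0 1;0 0 0 0 1;0 0 0 0 1'
```

```text
time: 2.57
tool_pos: [0.579, -0.1744, 0.3835]
tool_rot: [2.963, 1.568, 2.654]
contact_force: [-0.7, -0.5, 0.2]
opening: 0.0918
time: 3.15
tool_pos: [0.5793, -0.1748, 0.2706]
tool_rot: [0.05, 1.57, -0.259]
contact_force: [0.1, -0.1, 0.6]
opening: 0.0917
```

```bash
python3 -m inch '0 0 0 0 0.4;0 0 0 0 0.4;0 0 0 0 0.4;0 0 0 0 0.4;0 0 0 0 0.4;0 0 0 0 0.4' 15
python3 -m inch '0 0 0 0 0.4;0 0 5 0 0.4;0 0 15 0 0.4;0 0 15 0 0.4'
```

```text
time: 3.65
tool_pos: [0.579, -0.175, 0.2701]
tool_rot: [0.059, 1.57, -0.251]
contact_force: [0.5, 0.5, 0.3]
opening: 0.0564
time: 3.98
tool_pos: [0.5788, -0.1749, 0.3045]
tool_rot: [2.99, 1.569, 2.68]
contact_force: [0.9, 0.3, -1.6]
opening: 0.0473
```

```bash
python3 -m inch '-8 11 5 0 0.4;-20 27 0 0 0.4;-20 27 0 0 0.4;-20 27 0 0 0.4;-20 27 0 0 0.4;-20 27 0 0 0.4;-13 16 0 0 0.4;0 0 0 0 0.4'
python3 -m inch '0 0 0 0 0.4;0 0 0 0 0.4'; python3 w.py w2
```

```text
time: 4.65
tool_pos: [0.4554, -0.0103, 0.3099]
tool_rot: [2.985, 1.568, 2.678]
contact_force: [-0.5, 0.0, -1.2]
opening: 0.0474
time: 4.82
tool_pos: [0.4586, -0.0133, 0.3102]
tool_rot: [0.021, 1.569, -0.288]
contact_force: [-0.0, -1.1, 0.1]
opening: 0.0476
{'time': 4.8167, 'qpos': array([-1.96288124e-01,  3.30135969e-01,  1.83637779e+00, -1.75605591e-04,
        9.73505642e-01, -1.45740677e+00]), 'qvel': array([-0.01440989,  0.01278898, -0.01008552, -0.00023015, -0.00104799,
        0.00246592]), 'joint_efforts': array([ 6.42796587e-01, -3.90860903e+01, -1.98679554e+01,  1.36256672e-02,
        1.55112650e-01,  9.06835659e-03]), 'tool_pos': array([ 0.45864554, -0.01332591,  0.3101987 ]), 'tool_rot': array([ 0.02125792,  1.56921638, -0.28832112]), 'contact_force': array([-0.00136862, -1.13744712,  0.0507644 ]), 'torque': array([-0.03171903, -0.01265496,  0.00279827]), 'opening': 0.047615567627925806}
```

View pics/w2.png

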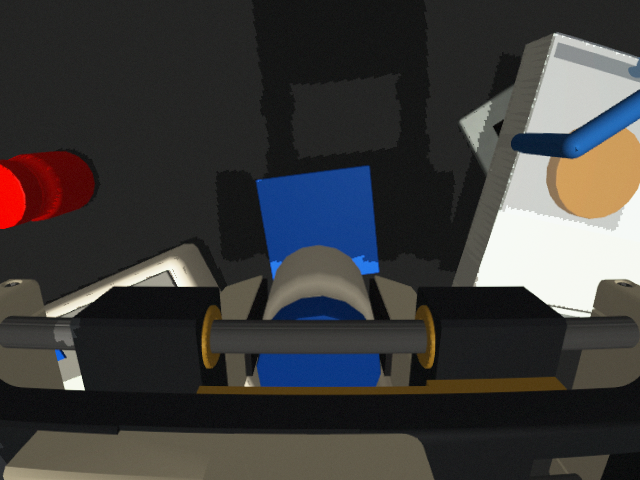

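The jar is held upright between the fingers, with the mat below it. I'll lower it now.

```bash
python3 -m inch '0 0 -10 0 0.4;0 0 -25 0 0.4;0 0 -28 0 0.4;0 0 -20 0 0.4;0 0 -10 0 0.4;0 0 -5 0 0.4;0 0 -2 0 0.4;0 0 -2 0 0.4'
python3 -m inch '0 0 -1 0 0.4;0 0 -1 0 0.4;0 0 -1 0 0.4'
```

```text
time: 5.53
tool_pos: [0.4587, -0.0135, 0.2078]
tool_rot: [0.209, 1.57, -0.101]
contact_force: [0.4, 0.2, -1.3]
opening: 0.0478
time: 5.78
tool_pos: [0.4583, -0.0131, 0.2053]
tool_rot: [0.177, 1.569, -0.133]
contact_force: [0.5, 0.3, -1.6]
opening: 0.0478
```

```bash
python3 -m inch '0 0 -1 0 0.4;0 0 -0.5 0 0.4;0 0 0 0 0.4'
```

```text
time: 6.03
tool_pos: [0.4583, -0.0131, 0.2048]
tool_rot: [0.036, 1.569, -0.274]
contact_force: [-3.2, -0.1, 12.6]
opening: 0.0473
```

```bash
python3 -m inch '0 0 0.5 0 0.45;0 0 0 0 0.6;0 0 0 0 0.8;0 0 0 0 1;0 0 0 0 1;0 0 0 0 1' 
python3 -m inch '0 0 20 0 1;0 0 35 0 1;0 0 40 0 1;0 0 40 0 1;0 0 20 0 1;0 0 0 0 1' 40; python3 w.py w3
```

```text
time: 6.53
tool_pos: [0.458, -0.0129, 0.2036]
tool_rot: [2.544, 1.571, 2.234]
contact_force: [0.2, 0.5, 0.1]
opening: 0.0764
time: 7.03
tool_pos: [0.459, -0.0131, 0.3634]
tool_rot: [0.126, 1.561, -0.184]
contact_force: [0.7, 0.7, -0.5]
opening: 0.0918
{'time': 7.0333, 'qpos': array([-1.95700797e-01,  2.61314787e-01,  1.76403111e+00,  1.23323520e-04,
        1.10681592e+00, -1.45691842e+00]), 'qvel': array([-0.00143435,  0.06212072,  0.08658929, -0.00012146, -0.08719351,
       -0.00068157]), 'joint_efforts': array([ 8.01506429e-02, -3.76724553e+01, -2.24069864e+01, -3.18245252e-02,
        9.50541571e-01,  1.25902352e-03]), 'tool_pos': array([ 0.45895439, -0.01307974,  0.36339569]), 'tool_rot': array([ 0.12562636,  1.56136484, -0.18400702]), 'contact_force': array([ 0.73925536,  0.74223982, -0.51809761]), 'torque': array([ 0.01045451, -0.02336401, -0.03867058]), 'opening': 0.09175285121469778}
```

View pics/w3.png

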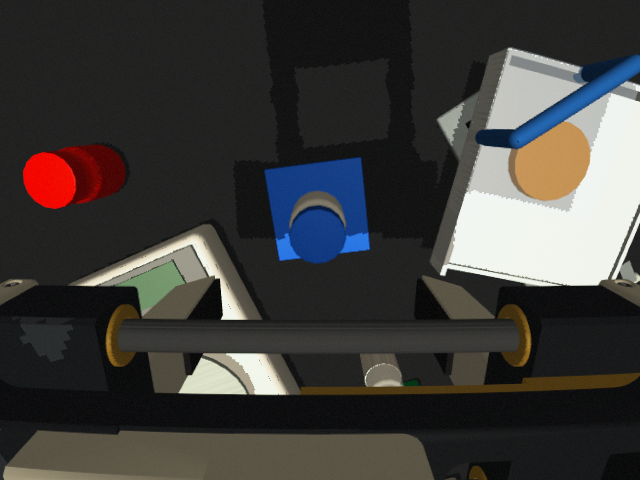

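The jar stands upright on the mat at (318,232). Now over to the bar, turning about -0.974 rad.

```bash
python3 -m inch '-3 10 0 -0.12 0.5;-6 25 0 -0.122 0.5;-6 28 0 -0.122 0.5;-6 28 0 -0.122 0.5;-6 28 0 -0.122 0.5;-6 27 0 -0.122 0.5;-6 22 0 -0.122 0.5;-4 10 0 -0.122 0.5'
python3 -m inch '0 0 0 0 0.5;0 0 0 0 0.5'; python3 w.py w4
```

```text
time: 7.75
tool_pos: [0.4142, 0.1659, 0.3571]
tool_rot: [-1.861, 1.568, 3.139]
contact_force: [0.6, 0.2, 0.7]
opening: 0.0469
time: 7.92
tool_pos: [0.415, 0.1641, 0.3575]
tool_rot: [-1.553, 1.568, -2.827]
contact_force: [-0.3, 0.8, 0.3]
opening: 0.046
{'time': 7.9167, 'qpos': array([ 2.04609534e-01,  2.48311426e-01,  1.80085877e+00, -3.08063962e-04,
        1.09490434e+00, -9.23085537e-02]), 'qvel': array([-0.02739256, -0.00425815, -0.00866097, -0.00329681,  0.00189984,
       -0.02675203]), 'joint_efforts': array([  0.93638252, -35.8686626 , -21.98184371,   0.17627384,
         0.06841888,   0.56063745]), 'tool_pos': array([0.41495581, 0.16409738, 0.35746993]), 'tool_rot': array([-1.55335678,  1.56829941, -2.82709355]), 'contact_force': array([-0.25120112,  0.82078544,  0.34573928]), 'torque': array([-0.11441051,  0.03238204,  0.01162941]), 'opening': 0.04603908500396504}
```

View pics/w4.png

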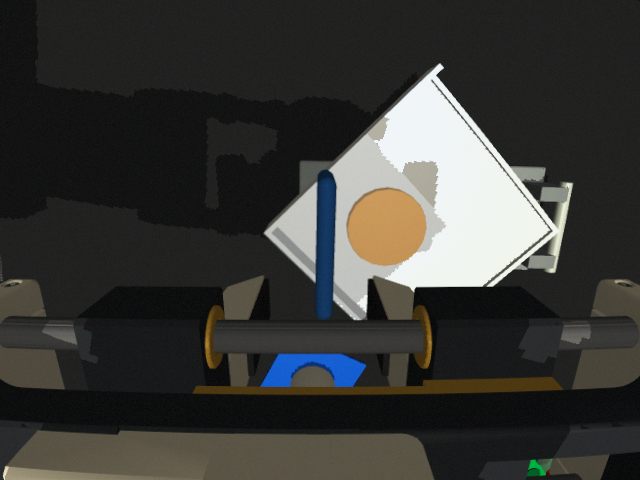

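The bar is aligned with the jaw axis and runs from (326,178) to (323,316), passing between the fingers.

Run:
```python
from h import *;import pickle
o,c=pickle.load(open('pics/w4.pkl','rb'));setwrist(c,o)
a=plane(c,(326,178),.113);b=plane(c,(323,312),.113);print(a,b,np.degrees(np.arctan2(*(a-b)[[1,0]])))
R=Ro.from_euler('xyz',o['tool_rot']).as_matrix();Y=R[:,1];print(np.degrees(np.arctan2(Y[1],Y[0])),(a-o['tool_pos'])@Y,(b-o['tool_pos'])@Y)
l,r=plane(c,(540,268),.035),plane(c,(562,183),.035)
for p in((552,271),(570,184)):print('rod',plane(c,p,.035))
print('low corner inner',plane(c,(552,231),.043),'hi',plane(c,(265,233),.069))
print('disc',plane(c,(386.5,226.5),.055))
```

```text
[0.40385448 0.2099133  0.113     ] [0.42882834 0.12333063 0.113     ] 106.08964655371456
17.02025603142166 0.003405977412605026 0.0019424221333233765
rod [0.62813938 0.18315818 0.035     ]
rod [0.60714375 0.25906526 0.035     ]
low corner inner [0.60480169 0.21737074 0.043     ] hi [0.37429433 0.15202547 0.069     ]
disc [0.46433695 0.1812943  0.055     ]
```

```bash
python3 -m inch '2 2 -15 0 0.5;0 0 -25 0 0.5;0 0 -25 0 0.5;0 0 -15 0 0.5;0 0 -6 0 0.5;0 0 0 0 0.5;0 0 0 0 0.4'
python3 -m inch '0 0 0 0 0;0 0 0 0 0;0 0 0 0 0;0 0 0 0 0;0 0 0 0 0;0 0 0 0 0' 40
```

```text
time: 8.55
tool_pos: [0.4178, 0.1654, 0.273]
tool_rot: [0.803, 1.571, -0.476]
contact_force: [0.2, -0.1, 0.6]
opening: 0.0426
time: 9.05
tool_pos: [0.4179, 0.1661, 0.2732]
tool_rot: [1.534, 1.568, 0.255]
contact_force: [1.9, 1.6, 0.4]
opening: 0.011
```

Run:
```python
import numpy as np
th=np.concatenate([[0,.015],np.linspace(.05,.55,15)]);p=.3637+th;h=219.3*np.cos(p);z=219.3*np.sin(p)
d=-np.diff(h);print(np.column_stack([d*.960,d*.279,np.diff(z),th[1:]]).round(1))
```

```text
[[1.1 0.3 3.1 0. ]
 [2.8 0.8 7.1 0. ]
 [3.1 0.9 7.1 0.1]
 [3.4 1.  7.  0.1]
 [3.6 1.1 6.9 0.2]
 [3.9 1.1 6.7 0.2]
 [4.1 1.2 6.6 0.2]
 [4.3 1.3 6.4 0.3]
 [4.5 1.3 6.3 0.3]
 [4.7 1.4 6.1 0.3]
 [4.9 1.4 5.9 0.4]
 [5.1 1.5 5.7 0.4]
 [5.3 1.6 5.5 0.4]
 [5.5 1.6 5.3 0.5]
 [5.7 1.7 5.1 0.5]
 [5.9 1.7 4.9 0.6]]
```

```bash
python3 -m inch '1.1 0.3 3.1 0 0;2.8 0.8 7.1 0 0;3.1 0.9 7.1 0 0;3.4 1 7 0 0'; python3 -m inch '3.6 1.1 6.9 0 0;3.9 1.1 6.7 0 0;4.1 1.2 6.6 0 0;4.3 1.3 6.4 0 0'
```

```text
time: 9.38
tool_pos: [0.428, 0.1689, 0.2958]
tool_rot: [-1.638, 1.569, -2.917]
contact_force: [8.4, 2.6, -17.9]
opening: 0.0103
time: 9.72
tool_pos: [0.4432, 0.1733, 0.3221]
tool_rot: [-1.547, 1.566, -2.825]
contact_force: [4.1, -1.1, -17.7]
opening: 0.0109
```

```bash
python3 -m inch '4.5 1.3 6.3 0 0;4.7 1.4 6.1 0 0;4.9 1.4 5.9 0 0;5.1 1.5 5.7 0 0'; python3 -m inch '5.3 1.6 5.5 0 0;5.5 1.6 5.3 0 0;5.7 1.7 5.1 0 0'; python3 -m inch '4 1.1 4 0 0;0 0 0 0 0;0 0 0 0 0'
```

```text
time: 10.05
tool_pos: [0.4624, 0.1789, 0.3477]
tool_rot: [-1.458, 1.567, -2.737]
contact_force: [-4.0, -5.6, -10.8]
opening: 0.0109
time: 10.3
tool_pos: [0.4785, 0.1836, 0.364]
tool_rot: [-1.417, 1.566, -2.695]
contact_force: [-6.8, -7.6, -8.4]
opening: 0.0104
time: 10.55
tool_pos: [0.4833, 0.185, 0.369]
tool_rot: [-0.228, 1.57, -1.506]
contact_force: [-4.2, -4.6, -4.5]
opening: 0.0108
```

```bash
python3 -m inch '2 0.6 1.5 0 0;0 0 0 0 0;0 0 0 0 0'; python3 -m inch '1.5 0.5 1 0 0;0 0 0 0 0;0 0 0 0 0'; python3 m.py >/dev/null
python3 - <<'E'
from h import *
a=[cam(n)['color'][:,:,::-1] for n in('top','scene')]
cv2.imwrite('pics/m2.png',np.hstack([cv2.resize(a[0][190:340,170:370],(400,300)),cv2.resize(a[1][150:330,330:570],(400,300))]))
E
```

```text
time: 10.8
tool_pos: [0.4848, 0.1854, 0.37]
tool_rot: [-1.189, 1.569, -2.468]
contact_force: [-5.1, -5.8, -5.5]
opening: 0.0108
time: 11.05
tool_pos: [0.486, 0.1858, 0.3709]
tool_rot: [-1.291, 1.567, -2.57]
contact_force: [-5.6, -6.1, -4.2]
opening: 0.0106
```

View pics/m2.png

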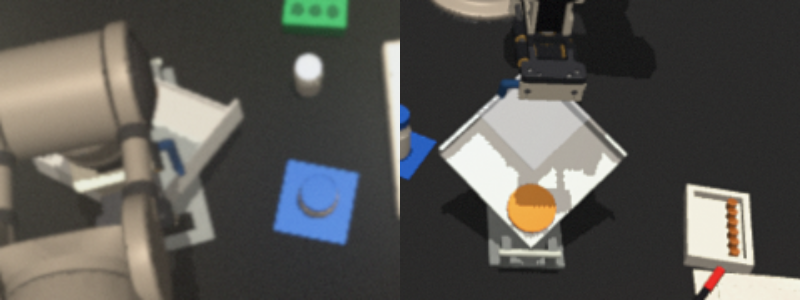

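The jar is on the mat and the disc has slid into the low corner, scene crop (532,208). I'll push a little further to be sure the tray is at its stop.

```bash
python3 -m inch '1.5 0.5 1.2 0 0;0 0 0 0 0'; python3 -m inch '1.5 0.5 1.2 0 0;0 0 0 0 0';python3 -m inch '1.5 0.5 1.2 0 0;0 0 0 0 0'
```

```text
time: 11.42
tool_pos: [0.4873, 0.1862, 0.3719]
tool_rot: [-1.359, 1.566, -2.638]
contact_force: [-7.7, -7.4, -4.9]
opening: 0.0107
time: 11.58
tool_pos: [0.488, 0.1864, 0.3719]
tool_rot: [-1.457, 1.561, -2.736]
contact_force: [-11.7, -9.2, -9.5]
opening: 0.0104
time: 11.75
tool_pos: [0.4888, 0.1867, 0.372]
tool_rot: [-1.489, 1.557, -2.768]
contact_force: [-14.3, -10.6, -13.1]
opening: 0.0104
```

The force now builds while the position holds, so the tray is at its stop. I'll relax and release with a small opening.

```bash
python3 -m inch '-1.5 -0.5 -1.2 0 0;-1 -0.3 -1 0 0;0 0 0 0 0;0 0 0 0 0.12;0 0 0 0 0.25;0 0 0 0 0.3;0 0 0 0 0.3'; python3 -m inch '0 0 5 0 0.3;0 0 15 0 0.3;0 0 30 0 0.3;0 0 35 0 0.3;0 0 35 0 0.3;0 0 25 0 0.3;0 0 0 0 0.5'
```

```text
time: 12.33
tool_pos: [0.4895, 0.1874, 0.3738]
tool_rot: [1.624, 1.565, 0.346]
contact_force: [0.2, -0.5, -0.5]
opening: 0.0252
time: 12.92
tool_pos: [0.4887, 0.1872, 0.524]
tool_rot: [1.532, 1.557, 0.254]
contact_force: [-0.6, -0.6, 0.9]
opening: 0.0306
```

```bash
python3 -m inch '5 1 0 -0.12 0.9;7 2 0 -0.121 0.9;7 2 0 -0.121 0.9;7 2 0 -0.121 0.9;7 2 0 -0.121 0.9;7 2 0 -0.121 0.9;7 2 0 -0.121 0.9;7 2 0 -0.121 0.9'; python3 -m inch '7 2 -10 -0.121 0.9;7 2 -20 -0.121 0.9;7 2 -20 -0.121 0.9;6 1 -20 -0.121 0.9;5 1 -10 -0.12 0.9;0 0 0 0 0.9;0 0 0 0 0.9'; python3 w.py w5
python3 - <<'E'
from h import *
for n in('top','scene'):cv2.imwrite(f'pics/{n}5.png',cam(n)['color'][:,:,::-1])
E
```

```text
time: 13.58
tool_pos: [0.5431, 0.2023, 0.5171]
tool_rot: [2.636, 1.569, 0.384]
contact_force: [-1.1, 0.2, 0.2]
opening: 0.0807
time: 14.17
tool_pos: [0.5749, 0.2102, 0.4366]
tool_rot: [-1.39, 1.571, 2.048]
contact_force: [-0.2, 0.3, 1.0]
opening: 0.0825
{'time': 14.1667, 'qpos': array([2.25298819e-01, 4.86324559e-01, 1.21022378e+00, 1.57372301e-04,
       1.44508444e+00, 1.50042318e+00]), 'qvel': array([ 0.00139519, -0.02650943, -0.01959754, -0.00062554,  0.00712775,
       -0.01927157]), 'joint_efforts': array([-1.35932425e-01, -5.01962650e+01, -2.51769215e+01,  3.20644747e-02,
       -1.75811327e-01,  4.33098497e-01]), 'tool_pos': array([0.57493063, 0.2101716 , 0.43658591]), 'tool_rot': array([-1.38956151,  1.57063512,  2.04768337]), 'contact_force': array([-0.21180673,  0.32238956,  0.98691113]), 'torque': array([-0.02560925,  0.10645731,  0.0363116 ]), 'opening': 0.08248522414743063}
```

View pics/w5.png

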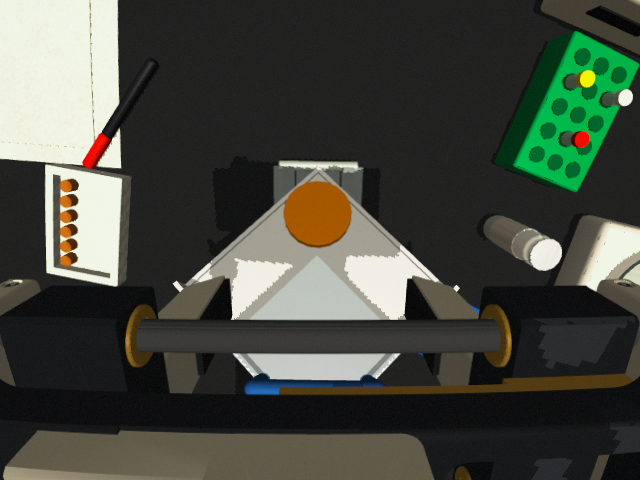

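View pics/scene5.png

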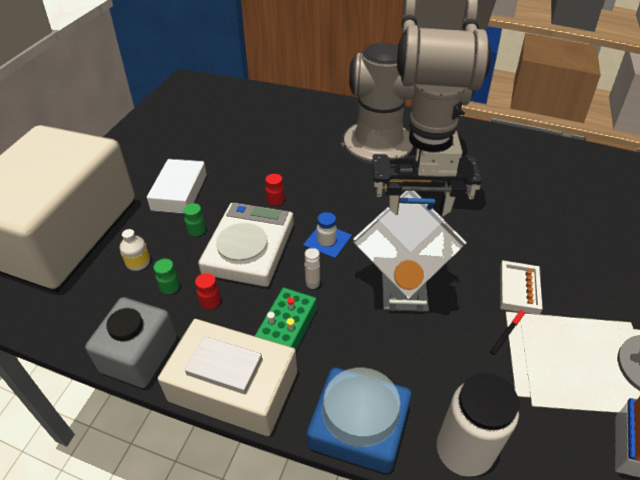

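The disc is resting in the low corner at (318,214) in the wrist view and (408,275) in the scene view, and the tray stays tipped.

Run:
```python
from h import *;import pickle
np.set_printoptions(precision=4,suppress=True)
o,c=pickle.load(open('pics/w5.pkl','rb'));setwrist(c,o)
s=cam('scene');t=cam('top')
W=[]
for n,k in(('w',c),('s',s),('t',t)):
    for m,st,ce in blobs(k,(5,90,60),(22,255,255),150):
        X=plane(k,ce,.082)
        if abs(X[0]-.57)<.04 and abs(X[1]-.21)<.04:
            ys,xs=np.nonzero(m);e=cv2.fitEllipse(max(cv2.findContours(m.astype(np.uint8),0,2)[0],key=len))
            print(n,st,ce,e,plane(k,e[0],.082)[:2]);W.append(ray(k,e[0]))
print(tri(W[0],W[1]))
R=Ro.from_euler('xyz',o['tool_rot']).as_matrix();print('y yaw',np.degrees(np.arctan2(R[1,1],R[0,1])))
u=np.array([.96,.279]);P=np.array([.5719,.2101,.0716]);print('pred top', P+np.array([.0063*.96,.0063*.279,.0102]))
for nm,p in(('rodL',(280,163)),('rodR',(357,165)),):print(nm,plane(c,p,.035+.003))
for p in((317,169),):print('corner',plane(c,p,.053))
```

```text
w [ 283  181   69   67 3558] [317.1321 213.7001] ((317.09210205078125, 213.66212463378906), (65.84208679199219, 67.07695770263672), 85.72709655761719) [0.5755 0.2102]
s [394 260  30  30 678] [408.5413 274.3805] ((408.5318603515625, 274.3503723144531), (28.370849609375, 28.75502586364746), 92.39547729492188) [0.5811 0.212 ]
t [230 226  19  22 318] [238.9528 235.434 ] ((238.9683380126953, 235.0170135498047), (17.03252410888672, 24.074390411376953), 174.64442443847656) [0.5776 0.2024]
(array([0.5738, 0.2105, 0.0738]), [np.float64(0.0007911818392775524), np.float64(0.0007911818392775935)])
y yaw -73.0603748168271
pred top [0.5779 0.2119 0.0818]
rodL [0.6058 0.259  0.038 ]
rodR [0.6267 0.1834 0.038 ]
corner [0.6123 0.2215 0.053 ]
```

```bash
python3 -m inch '3 1 -15 -0.012 0.9;3 1 -30 0 0.9;0 0 -35 0 0.9;0 0 -35 0 0.9;0 0 -25 0 0.9;0 0 -12 0 0.9;0 0 -5 0 0.9;0 0 0 0 0.9' 20;python3 w.py w6
```

```text
time: 15.08
tool_pos: [0.5807, 0.212, 0.2789]
tool_rot: [-0.007, 1.57, -2.868]
contact_force: [0.7, -0.3, -0.3]
opening: 0.0823
{'time': 15.0833, 'qpos': array([ 2.26086056e-01,  6.26339054e-01,  1.41660704e+00, -6.52300826e-05,
        1.09987682e+00,  1.51642692e+00]), 'qvel': array([ 0.00088271, -0.02913438, -0.03697109, -0.00073643,  0.02045434,
        0.00397401]), 'joint_efforts': array([-8.67486116e-03, -5.39190030e+01, -2.17899173e+01,  3.78982653e-02,
       -2.87508750e-01, -9.02702159e-03]), 'tool_pos': array([0.58073747, 0.21196712, 0.27887632]), 'tool_rot': array([-0.00718376,  1.5695647 , -2.86829133]), 'contact_force': array([ 0.676897  , -0.34088884, -0.30870753]), 'torque': array([-0.12924799,  0.14742532, -0.04260899]), 'opening': 0.08233806014333996}
```

View pics/w6.png

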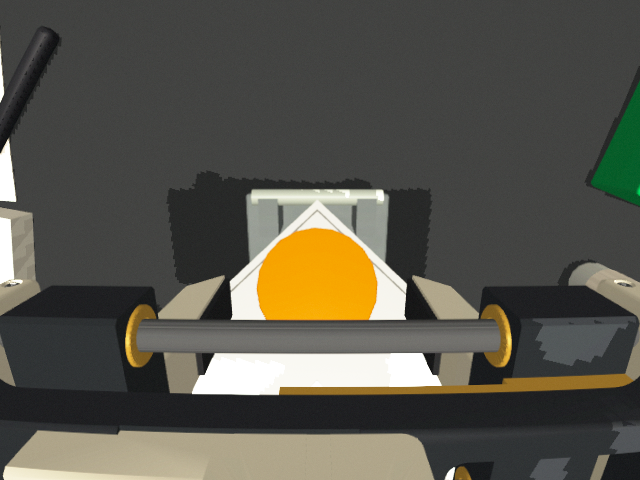

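Run:
```python
from h import *;import pickle
o,c=pickle.load(open('pics/w6.pkl','rb'));setwrist(c,o)
u=np.array([.96,.279,0]);z=np.array([0,0,1.]);y=np.array([.279,-.96,0])
for dx in(0,.002,-.002):
  for dz in (0,.003):
    T=np.array([.5765,.2108,.082])+dx*u+dz*z; dn=u*np.cos(.55)-z*np.sin(.55)
    print(dx,dz,proj(c,T+.032*dn),proj(c,T+.032*y),proj(c,T-.032*y))
m=[b for b in blobs(c,(5,150,100),(25,255,255),500)][0]
for v in(235,250,265,280,287,295,305,315):
    xs=np.nonzero(m[0][v])[0];print(v,xs.min(),xs.max())
print(m[1])
```

```text
0 0 [315.85160576 228.00001973] [377.14286621 286.51753409] [254.63671322 286.74840663]
0 0.003 [315.82036093 229.40366735] [378.04095399 288.87031704] [253.6759521  289.10334827]
0.002 0 [315.83782058 224.4315544 ] [377.3157061  282.97551836] [254.43468203 283.20872356]
0.002 0.003 [315.8062754  225.78648973] [378.21969332 285.28205419] [253.46735492 285.51749729]
-0.002 0 [315.86534059 231.54905966] [376.97037403 290.03737481] [254.8382692  290.26594157]
-0.002 0.003 [315.83439426 233.00081429] [377.86258721 292.43569028] [253.88404416 292.66633803]
235 290 345
250 271 363
265 262 372
280 258 376
287 257 376
295 258 375
305 260 373
315 265 369
[ 257  228  120   93 9249]
```

The prediction and the picture agree to within 1 mm, with the disc edge at row 228 and its widest row at 287. I'll go down to the grasp height in small steps.

```bash
python3 -m inch '0 0 -8 0 0.88;0 0 -6 0 0.88;0 0 -3 0 0.88;0 0 0 0 0.88;0 0 0 0 0.88'; python3 -m inch '0 0 -2 0 0.88;0 0 -1.5 0 0.88;0 0 0 0 0.88'
```

```text
time: 15.55
tool_pos: [0.5808, 0.212, 0.2625]
tool_rot: [0.989, 1.571, -1.873]
contact_force: [0.4, 0.1, -0.1]
opening: 0.0804
time: 15.8
tool_pos: [0.5808, 0.212, 0.2587]
tool_rot: [0.244, 1.57, -2.617]
contact_force: [-0.1, -0.7, -0.3]
opening: 0.0804
```

```bash
python3 -m inch '0 0 -1.5 0 0.88;0 0 -1.5 0 0.88;0 0 -0.5 0 0.88;0 0 0 0 0.88'; python3 -m inch '0 0 0 0 0.6;0 0 0 0 0.6;0 0 0 0 0.6;0 0 0 0 0.6;0 0 0 0 0.6;0 0 0 0 0.6'
```

```text
time: 16.13
tool_pos: [0.5808, 0.212, 0.2552]
tool_rot: [0.192, 1.57, -2.669]
contact_force: [1.1, 0.1, -0.6]
opening: 0.0811
time: 16.63
tool_pos: [0.5807, 0.2123, 0.2556]
tool_rot: [-1.545, 1.57, 1.877]
contact_force: [-2.0, 3.7, 0.5]
opening: 0.0626
```

```bash
python3 -m inch '0 0 0 0 0.5;0 0 2 0 0.5;0 0 4 0 0.5;0 0 8 0 0.5;0 0 10 0 0.5;0 0 10 0 0.5;0 0 0 0 0.5;0 0 0 0 0.5' 25; python3 w.py w7
python3 - <<'E'
from h import *
a=[cam(n)['color'][:,:,::-1] for n in('top','scene')]
cv2.imwrite('pics/m3.png',np.hstack([cv2.resize(a[0][190:340,170:370],(400,300)),cv2.resize(a[1][190:325,330:510],(400,300))]))
E
```

```text
time: 17.3
tool_pos: [0.5813, 0.212, 0.2911]
tool_rot: [3.025, 1.567, 0.163]
contact_force: [3.5, 1.0, -0.1]
opening: 0.0626
{'time': 17.3, 'qpos': array([ 2.25904396e-01,  6.12907800e-01,  1.40420267e+00, -2.49752946e-04,
        1.12091651e+00,  1.51712653e+00]), 'qvel': array([-0.00113951,  0.01332513,  0.01628631,  0.00059005, -0.01335154,
        0.00023646]), 'joint_efforts': array([ 2.13819277e-01, -5.54834390e+01, -2.19195879e+01,  5.56657871e-02,
        7.98246302e-01,  6.98863878e-03]), 'tool_pos': array([0.58132772, 0.21196446, 0.29108376]), 'tool_rot': array([3.02482385, 1.56722356, 0.16291359]), 'contact_force': array([ 3.51799673,  1.02919214, -0.14737762]), 'torque': array([-0.02683773, -0.30903714, -0.02562173]), 'opening': 0.06262342743786367}
```

View pics/w7.png

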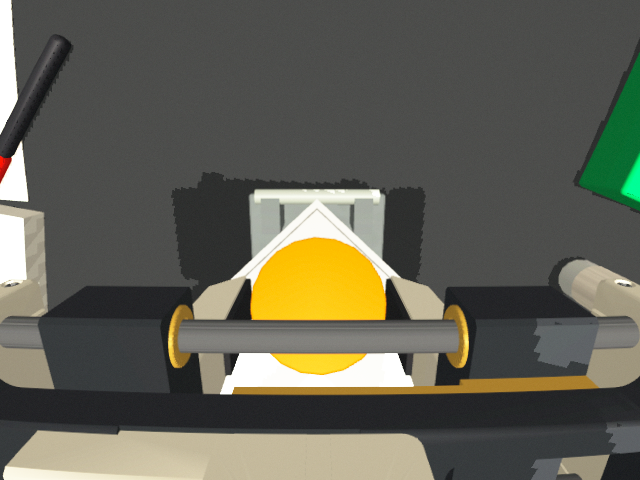

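View pics/m3.png

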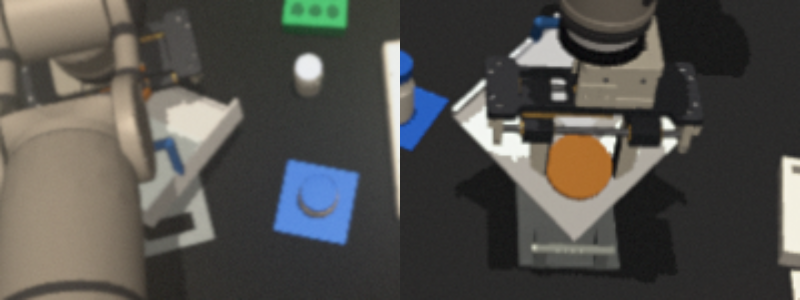

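The disc is held, but the side force of 3.5 N suggests its upper edge touches the cover's corner. I'll move towards the hinge, clear of it.

```bash
python3 -m inch '3 0.9 0 0 0.5;6 1.7 0 0 0.5;9 2.6 0 0 0.5;10 3 2 0 0.5;0 0 0 0 0.5;0 0 0 0 0.5'; python3 -m inch '5 1.5 10 0 0.5;0 0 25 0 0.5;0 0 30 0 0.5;0 0 35 0 0.5;0 0 35 0 0.5;0 0 20 0 0.5;0 0 0 0 0.5;0 0 0 0 0.5';python3 w.py w8
python3 - <<'E'
from h import *
a=[cam(n)['color'][:,:,::-1] for n in('top','scene')]
cv2.imwrite('pics/m4.png',np.hstack([cv2.resize(a[0][190:340,170:370],(400,300)),cv2.resize(a[1][150:325,330:530],(400,350))[:300]]))
E
```

```text
time: 17.95
tool_pos: [0.6088, 0.2202, 0.2903]
tool_rot: [-0.01, 1.568, -2.871]
contact_force: [0.6, -0.1, -3.0]
opening: 0.0624
time: 18.62
tool_pos: [0.6134, 0.2216, 0.4465]
tool_rot: [2.895, 1.57, 0.033]
contact_force: [0.5, -0.6, -4.3]
opening: 0.0628
{'time': 18.6167, 'qpos': array([ 2.29341353e-01,  5.63995853e-01,  1.05332876e+00, -9.83017534e-05,
        1.52377317e+00,  1.52021384e+00]), 'qvel': array([-0.00208606,  0.04253623,  0.05818938,  0.00122743, -0.00855472,
        0.00218475]), 'joint_efforts': array([ 6.37124665e-02, -6.14072943e+01, -2.97227436e+01,  4.43054968e-02,
        5.05660172e-02,  1.82128770e-04]), 'tool_pos': array([0.61336941, 0.22163039, 0.44651626]), 'tool_rot': array([2.89512806, 1.57029181, 0.03346384]), 'contact_force': array([ 0.46985326, -0.55635244, -4.34201594]), 'torque': array([-0.05635931,  0.14338896,  0.01558914]), 'opening': 0.0628059861729583}
```

View pics/w8.png

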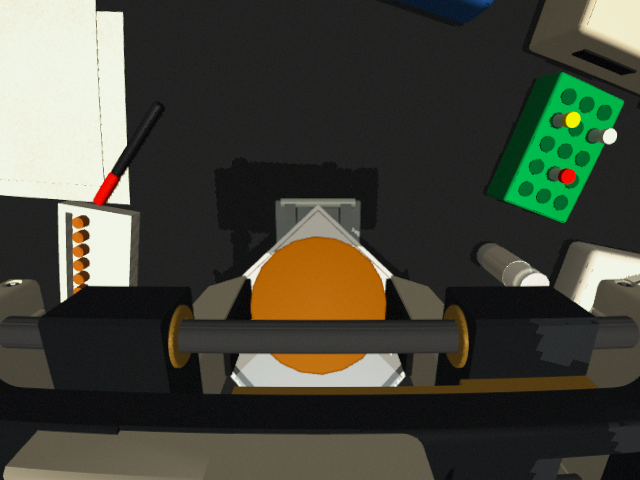

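View pics/m4.png

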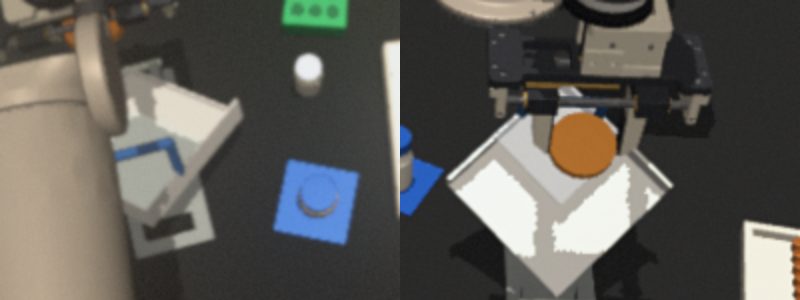

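The disc is held clear of the tray, outline u 251–386 and v 237–375, and the weight reads about 3.6 N. Next I'll find its tilt in the jaws from the edge rays.

```bash
cat > tilt.py <<'E'
from h import *;import pickle,sys
from scipy.optimize import fsolve
o,c=pickle.load(open('pics/'+sys.argv[1]+'.pkl','rb'))
c['world_to_cam']=np.linalg.inv(c['T_tool_cam'])  # tool frame
m=max(blobs(c,(5,150,60),(25,255,255),300),key=lambda b:b[1][4]*(b[2][1]<400))
ys,xs=np.nonzero(m[0]);print(m[1])
xc=int((xs.min()+xs.max())/2)
col=np.nonzero(m[0][:,xc])[0]
l=(xs.min(),ys[xs==xs.min()].mean());r=(xs.max()+1,ys[xs==xs.max()].mean());t=(xc,col.min());b=(xc,col.max()+1)
(o0,dl),(_,dr),(_,dt),(_,db)=[ray(c,p) for p in(l,r,t,b)]
k=.064/np.linalg.norm(dr-dl);L,R=o0+k*dl,o0+k*dr;mid=(L+R)/2
print('mid by width',mid,'t',t,'b',b)
f=lambda q:[np.linalg.norm(q[0]*dt-q[1]*db)-.064,((q[0]*dt+q[1]*db)/2+o0-mid)[0]]
for g in((.15,.2),(.2,.15)):
    q=fsolve(f,np.array(g));T,B=o0+q[0]*dt,o0+q[1]*db;d=T-B
    print('T',T,'B',B,'res',f(q),'tilt deg (x per z)',np.degrees(np.arctan2(d[0],-d[2])))
E
python3 tilt.py w8
```

```text
[ 250  237  137   84 9266]
mid by width [0.17554401 0.00131515 0.00426903] t (318, np.int64(237)) b (318, np.int64(321))
T [ 0.15913936  0.00105013 -0.03351641] B [0.19194866 0.00106388 0.02143403] res [np.float64(2.0816681711721685e-16), np.float64(0.0)] tilt deg (x per z) -30.840190695465637
T [ 0.20661144  0.00105606 -0.0200286 ] B [ 0.14447659  0.00105528 -0.00469042] res [np.float64(2.609024107869118e-15), np.float64(0.0)] tilt deg (x per z) 76.13357927656672
```

```bash
sed -i 's/b=(xc,col.max()+1)/b=(xc,float(sys.argv[2]))/' tilt.py; python3 tilt.py w8 375;python3 tilt.py w7 375
```

```text
[ 250  237  137   84 9266]
mid by width [0.17554401 0.00131515 0.00426903] t (318, np.int64(237)) b (318, 375.0)
T [ 0.18671084  0.00105358 -0.02568278] B [0.16437719 0.00106488 0.03429395] res [np.float64(1.3877787807814457e-17), np.float64(0.0)] tilt deg (x per z) 20.42391873257626
T [ 0.19345772  0.00105442 -0.02376585] B [0.15763031 0.00106338 0.02926618] res [np.float64(1.3877787807814457e-17), np.float64(0.0)] tilt deg (x per z) 34.042196738407384
[ 250  237  137   84 9177]
mid by width [0.17557098 0.00129885 0.00441551] t (318, np.int64(238)) b (318, 375.0)
T [ 0.18533626  0.00105351 -0.02558406] B [0.1658057  0.00106521 0.03536311] res [np.float64(3.094746681142624e-15), np.float64(0.0)] tilt deg (x per z) 17.768087378489692
T [ 0.1947539   0.00105469 -0.02288051] B [0.15638806 0.00106311 0.02834509] res [np.float64(9.853229343548264e-16), np.float64(2.7755575615628914e-17)] tilt deg (x per z) 36.83168925835624
```

Run:
```python
from h import *
a=cv2.imread('pics/top5.png');cv2.imwrite('pics/pan.png',cv2.resize(a[195:275,355:445],(720,640),interpolation=cv2.INTER_CUBIC)[:600])
b=cv2.imread('pics/scene5.png');cv2.imwrite('pics/pan2.png',cv2.resize(b[200:290,195:300],(700,600),interpolation=cv2.INTER_CUBIC))
```

```text
(no output)
```

View pics/pan.png

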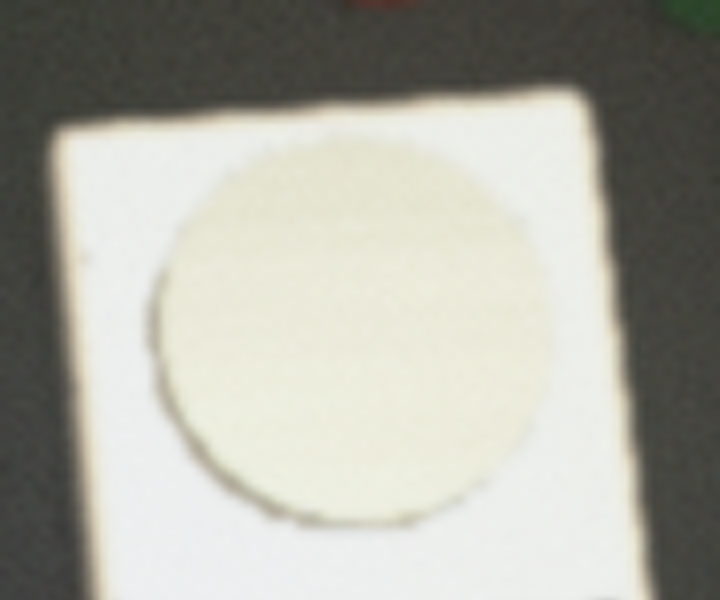

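View pics/pan2.png

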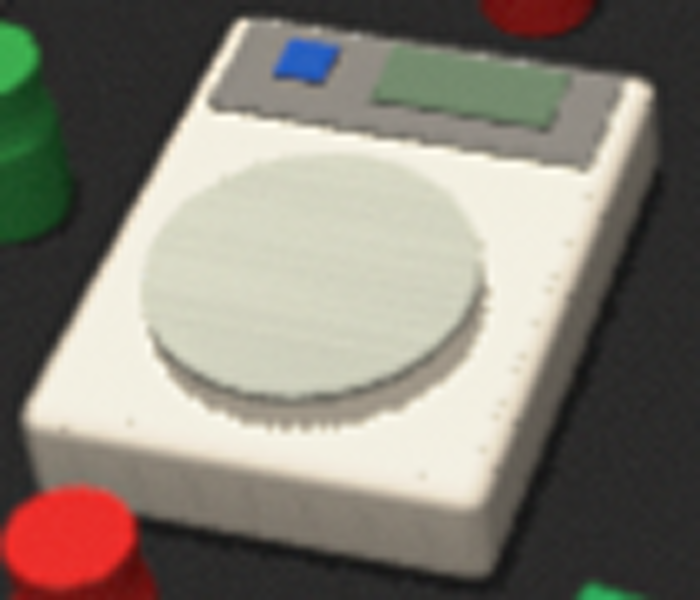

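The pan is clear. Its centre is at top (399.4,236.1) and scene (242,241.2).

Run:
```python
from h import *
t,s=cam('top'),cam('scene')
print(plane(t,(399.4,236.1),.068),plane(s,(241.95,241.2),.068))
```

```text
[ 0.58443544 -0.18149222  0.068     ] [ 0.59281733 -0.17724486  0.068     ]
```

```bash
python3 -m inch '0 -8 0 0 0.5;-1 -18 0 0 0.5;-2 -28 0 0 0.5;-2 -34 0 0 0.5;-2 -36 0 0 0.5;-2 -36 0 0 0.5;-2 -36 0 0 0.5;-2 -36 0 0 0.5'; python3 -m inch '-2 -36 0 0 0.5;-2 -36 0 0 0.5;-2 -34 0 0 0.5;-2 -30 0 0 0.5;0 -20 0 0 0.5;0 -12 0 0 0.5;0 0 0 0 0.5;0 0 0 0 0.5'; python3 -m inch '0 0 -10 0 0.5;0 0 -25 0 0.5;0 0 -35 0 0.5;0 0 -35 0 0.5;0 0 -25 0 0.5;0 0 -12 0 0.5;0 0 0 0 0.5'; python3 w.py w9
python3 - <<'E'
from h import *
a=[cam(n)['color'][:,:,::-1] for n in('top','scene')]
cv2.imwrite('pics/m5.png',np.hstack([cv2.resize(a[0][170:320,320:520],(400,300)),cv2.resize(a[1][150:300,170:370],(400,300))]))
E
```

```text
time: 19.53
tool_pos: [0.6002, -0.0125, 0.446]
tool_rot: [-0.01, 1.57, -2.872]
contact_force: [0.7, -0.6, -2.6]
opening: 0.0625
time: 20.2
tool_pos: [0.5927, -0.1784, 0.4459]
tool_rot: [-1.149, 1.57, 2.271]
contact_force: [0.7, 0.5, -2.4]
opening: 0.0626
time: 20.78
tool_pos: [0.592, -0.1761, 0.3001]
tool_rot: [-0.717, 1.563, 2.707]
contact_force: [-1.4, 0.5, -2.7]
opening: 0.0628
{'time': 20.7833, 'qpos': array([-4.13246055e-01,  6.04296201e-01,  1.39281671e+00,  1.88539972e-04,
        1.15242730e+00,  8.75453837e-01]), 'qvel': array([-3.91893011e-03, -4.52009203e-02, -7.26630579e-02, -6.96078080e-04,
        5.46782513e-02, -3.75212490e-05]), 'joint_efforts': array([-2.77922144e-01, -5.67801189e+01, -2.42880535e+01,  5.22682490e-02,
       -5.96111007e-01,  2.27947057e-03]), 'tool_pos': array([ 0.59199464, -0.17613856,  0.30006634]), 'tool_rot': array([-0.71693901,  1.5628469 ,  2.7066728 ]), 'contact_force': array([-1.43418511,  0.49696924, -2.68983901]), 'torque': array([-0.01263693,  0.17068154, -0.05577857]), 'opening': 0.06280755218809932}
```

View pics/w9.png

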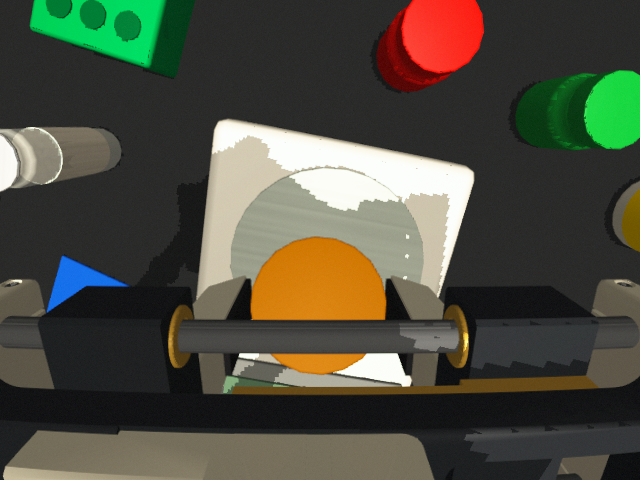

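View pics/m5.png

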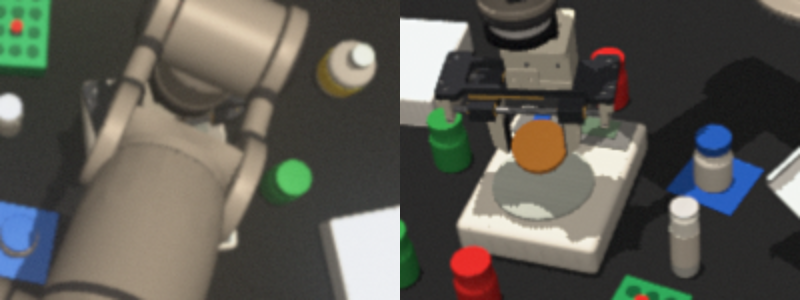

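Run:
```python
from h import *;import pickle
o,c=pickle.load(open('pics/w9.pkl','rb'));setwrist(c,o)
f=plane(c,(327,167),.068);l=plane(c,(231,258),.068);r=plane(c,(423,250),.068)
pts=[plane(c,p,.068)[:2] for p in((231,258),(423,250),(327,167),(262,190),(393,190),(237,230),(414,222))]
print(f,l,r)
A=np.array([[2*x,2*y,1] for x,y in pts]);b=[x*x+y*y for x,y in pts]
s=np.linalg.lstsq(A,np.array(b),rcond=None)[0];print('centre',s[:2],'R',np.sqrt(s[2]+s[0]**2+s[1]**2))
```

```text
[ 0.64423732 -0.16617053  0.068     ] [ 0.57510405 -0.12530284  0.068     ] [ 0.61290991 -0.2364665   0.068     ]
centre [ 0.5881948  -0.18281908] R 0.058689931538839724
```

Pan centre is now (0.587,-0.182). I'll correct by (1,-4) mm and lower until the low edge touches, which I expect near TCP z = 0.268.

```bash
python3 -m inch '1 -2 -8 0 0.5;0 -2 -8 0 0.5;0 0 -5 0 0.5;0 0 -3 0 0.5;0 0 0 0 0.5;0 0 0 0 0.5' 12; python3 -m inch '0 0 -2 0 0.5;0 0 -1 0 0.5;0 0 -1 0 0.5;0 0 0 0 0.5'
```

```text
time: 21.43
tool_pos: [0.5938, -0.1824, 0.2802]
tool_rot: [-0.604, 1.57, 2.818]
contact_force: [0.9, 0.2, -2.8]
opening: 0.0632
time: 21.77
tool_pos: [0.5938, -0.1823, 0.2763]
tool_rot: [-0.21, 1.571, -3.072]
contact_force: [0.3, 0.8, -2.1]
opening: 0.0628
```

```bash
python3 -m inch '-0.5 1.5 -2 0 0.5;0 0 -1.5 0 0.5;0 0 -1.5 0 0.5;0 0 0 0 0.5'; python3 -m inch '0 0 -1 0 0.5;0 0 -1 0 0.5;0 0 -1 0 0.5;0 0 0 0 0.5'; python3 -m inch '0 0 -1 0 0.5;0 0 -1 0 0.5;0 0 0 0 0.5'
```

```text
time: 22.1
tool_pos: [0.5932, -0.1807, 0.271]
tool_rot: [-0.577, 1.57, 2.845]
contact_force: [0.7, 0.8, -2.4]
opening: 0.0632
time: 22.43
tool_pos: [0.5933, -0.1808, 0.2682]
tool_rot: [-0.493, 1.57, 2.929]
contact_force: [0.5, 0.1, -3.0]
opening: 0.0634
time: 22.68
tool_pos: [0.5933, -0.1808, 0.2662]
tool_rot: [-0.507, 1.571, 2.915]
contact_force: [-1.1, 0.6, -2.3]
opening: 0.0634
```

```bash
python3 -m inch '0 0 -1 0 0.5;0 0 -1 0 0.5;0 0 0 0 0.5';  python3 -m inch '0 0 -1 0 0.5;0 0 -1 0 0.5;0 0 0 0 0.5'; python3 w.py w10
```

```text
time: 22.93
tool_pos: [0.5932, -0.1809, 0.2644]
tool_rot: [0.311, 1.57, -2.55]
contact_force: [-0.8, 0.0, 0.0]
opening: 0.0631
time: 23.18
tool_pos: [0.5932, -0.1809, 0.2624]
tool_rot: [0.789, 1.57, -2.073]
contact_force: [-2.3, -0.1, 0.3]
opening: 0.0632
{'time': 23.1833, 'qpos': array([-4.19463219e-01,  6.47927487e-01,  1.42676684e+00, -4.22375759e-04,
        1.06692893e+00,  8.71727451e-01]), 'qvel': array([-4.60960394e-04,  4.19922707e-04, -3.16344596e-03,  1.36203564e-03,
       -4.88045927e-05, -3.04224231e-04]), 'joint_efforts': array([ 8.91851373e-01, -5.55552328e+01, -2.24535459e+01,  4.70317192e-01,
       -4.21122462e-01, -9.49100882e-03]), 'tool_pos': array([ 0.59320917, -0.18093384,  0.2624232 ]), 'tool_rot': array([ 0.7890594 ,  1.57042518, -2.07272366]), 'contact_force': array([-2.26807321, -0.10403753,  0.2586789 ]), 'torque': array([-0.16084616,  0.41206132,  0.02352615]), 'opening': 0.06316937778738027}
```

View pics/w10.png

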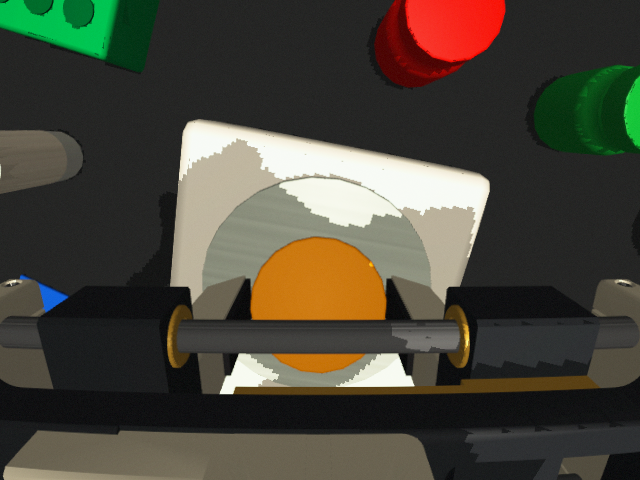

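Contact came near z = 0.265 with about 3 N, and the disc is turning gently in the jaws. I'll keep lowering slowly.

```bash
python3 -m inch '0 0 -1 0 0.5;0 0 -1 0 0.5;0 0 -1 0 0.5;0 0 0 0 0.5' 10;  python3 -m inch '0 0 -1 0 0.5;0 0 -1 0 0.5;0 0 0 0 0.5'; python3 w.py w11
```

```text
time: 23.57
tool_pos: [0.5933, -0.1808, 0.2591]
tool_rot: [-0.532, 1.571, 2.89]
contact_force: [0.1, -0.5, 0.1]
opening: 0.063
time: 23.82
tool_pos: [0.5933, -0.1808, 0.2571]
tool_rot: [-0.585, 1.571, 2.836]
contact_force: [-0.0, -1.4, -0.5]
opening: 0.0632
{'time': 23.8167, 'qpos': array([-4.19259609e-01,  6.54205789e-01,  1.43136792e+00, -1.94044887e-05,
        1.05616690e+00,  8.71758890e-01]), 'qvel': array([-2.00589904e-05, -1.28894309e-03, -2.73022255e-03, -1.85932738e-04,
        2.09255848e-03,  2.05235101e-04]), 'joint_efforts': array([ 4.50757043e-01, -5.64462805e+01, -2.22124690e+01,  2.40193382e-01,
       -1.20474254e-01, -9.75072559e-03]), 'tool_pos': array([ 0.59331742, -0.18079075,  0.25713825]), 'tool_rot': array([-0.5853754 ,  1.57064741,  2.83600463]), 'contact_force': array([-0.04908575, -1.4307891 , -0.5321826 ]), 'torque': array([-0.15804146,  0.25765602, -0.04280175]), 'opening': 0.06317065994688459}
```

View pics/w11.png

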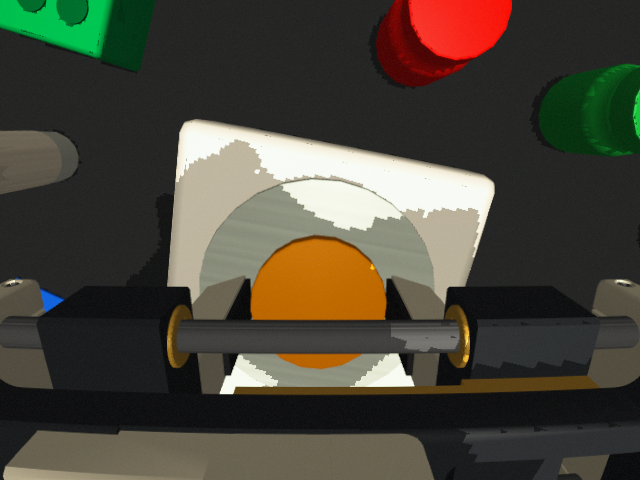

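```bash
python3 -m inch '0 0 -1 0 0.5;0 0 -1 0 0.5;0 0 0 0 0.5';  python3 -m inch '0 0 -1 0 0.5;0 0 -1 0 0.5;0 0 0 0 0.5';python3 -m inch '0 0 -0.7 0 0.5;0 0 -0.5 0 0.5;0 0 0 0 0.5'; python3 w.py w12
python3 - <<'E'
from h import *
a=cam('scene')['color'][:,:,::-1]
cv2.imwrite('pics/s12.png',cv2.resize(a[195:285,185:305],(800,600),interpolation=cv2.INTER_CUBIC))
E
```

```text
time: 24.12
tool_pos: [0.5933, -0.1808, 0.2552]
tool_rot: [-0.148, 1.571, -3.01]
contact_force: [-0.9, 0.2, -2.1]
opening: 0.0631
time: 24.37
tool_pos: [0.5933, -0.1808, 0.2535]
tool_rot: [1.821, 1.571, -1.04]
contact_force: [-2.0, -0.3, -0.9]
opening: 0.0633
time: 24.62
tool_pos: [0.5933, -0.1808, 0.2534]
tool_rot: [2.288, 1.57, -0.573]
contact_force: [-3.9, 0.7, 6.2]
opening: 0.0632
{'time': 24.6167, 'qpos': array([-4.19228821e-01,  6.58408353e-01,  1.43520771e+00, -1.28452545e-04,
        1.04726115e+00,  8.71726800e-01]), 'qvel': array([-0.00011299,  0.00036653, -0.00061981,  0.00058061, -0.00303108,
       -0.00077009]), 'joint_efforts': array([ 1.78908021e-01, -5.18838644e+01, -2.14384979e+01,  2.70502595e-01,
       -1.21194687e+00,  2.13377742e-02]), 'tool_pos': array([ 0.59328824, -0.18077147,  0.25337446]), 'tool_rot': array([ 2.28820006,  1.57007229, -0.57348771]), 'contact_force': array([-3.93031946,  0.66526242,  6.18199922]), 'torque': array([0.10129308, 0.79800199, 0.02000756]), 'opening': 0.06322305482997996}
```

View pics/w12.png

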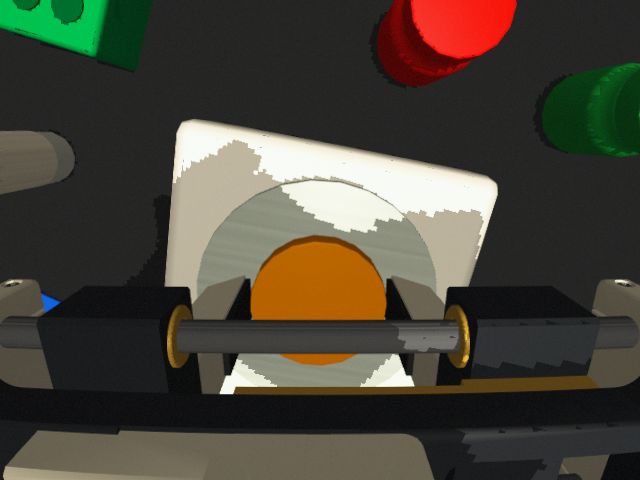

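View pics/s12.png

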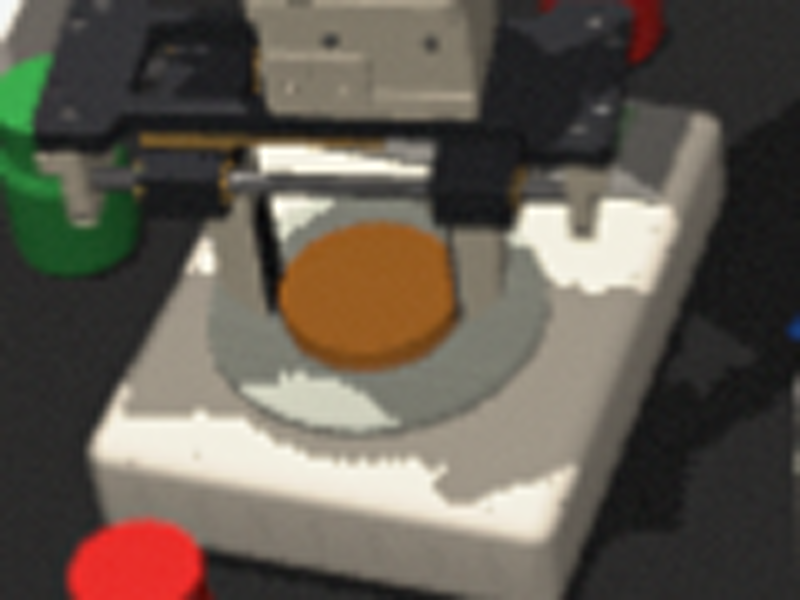

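Run:
```python
from h import *;import pickle
o,c=pickle.load(open('pics/w12.pkl','rb'));setwrist(c,o)
a=plane(c,(318,241),.080);b=plane(c,(318,365),.080);print(a,b,np.linalg.norm(a-b),(a+b)/2)
l=plane(c,(251,303),.08);r=plane(c,(387,303),.08);print(np.linalg.norm(l-r),(l+r)/2)
```

```text
[ 0.62026646 -0.1742096   0.08      ] [ 0.55984543 -0.19159159  0.08      ] 0.06287156943567916 [ 0.59005595 -0.18290059  0.08      ]
0.06248182448818865 [ 0.59184628 -0.18286935  0.08      ]
```

Run:
```python
from h import *;import pickle
o,c=pickle.load(open('pics/w12.pkl','rb'));setwrist(c,o)
pts=[plane(c,p,.068)[:2] for p in((197,280),(436,280),(318,179),(215,240),(420,240),(250,202),(388,202))]
A=np.array([[2*x,2*y,1] for x,y in pts]);b=[x*x+y*y for x,y in pts]
s=np.linalg.lstsq(A,np.array(b),rcond=None)[0];print('centre',s[:2],'R',np.sqrt(s[2]+s[0]**2+s[1]**2))
```

```text
centre [ 0.58718047 -0.18333203] R 0.05866092306279956
```

The disc is flat, since both diameters agree on the z = 0.080 plane. It is 3 mm from the pan centre. Releasing now.

```bash
python3 -m inch '0 0 0.5 0 0.6;0 0 0 0 0.7;0 0 0 0 0.75;0 0 0 0 0.8;0 0 0 0 0.85;0 0 0 0 0.85;0 0 0 0 0.85'; python3 -m inch '0 0 5 0 0.85;0 0 15 0 0.85;0 0 30 0 0.85;0 0 35 0 0.85;0 0 35 0 0.85;0 0 35 0 0.85;0 0 15 0 0.85;0 0 0 0 0.85'; python3 w.py w13
```

```text
time: 25.3
tool_pos: [0.5934, -0.1808, 0.2526]
tool_rot: [0.786, 1.571, -2.076]
contact_force: [0.8, -0.2, -1.3]
opening: 0.078
time: 25.97
tool_pos: [0.5935, -0.1809, 0.4284]
tool_rot: [2.44, 1.561, -0.421]
contact_force: [-0.2, -0.5, 0.6]
opening: 0.0784
{'time': 25.9667, 'qpos': array([-4.19230211e-01,  5.04336974e-01,  1.20267746e+00, -1.97339861e-05,
        1.42493239e+00,  8.71702761e-01]), 'qvel': array([-8.29614668e-04,  4.98388773e-02,  9.11203244e-02,  1.15778385e-05,
       -6.37880571e-02,  2.07361469e-03]), 'joint_efforts': array([-1.04883858e-01, -5.15249670e+01, -2.55724275e+01,  6.92747883e-02,
        5.09492196e-01, -2.04519747e-03]), 'tool_pos': array([ 0.59350723, -0.18085594,  0.42838323]), 'tool_rot': array([ 2.44047216,  1.56115047, -0.42125437]), 'contact_force': array([-0.21704386, -0.5202729 ,  0.55419591]), 'torque': array([-0.10414482,  0.09166966,  0.03940339]), 'opening': 0.07836854391287715}
```

View pics/w13.png

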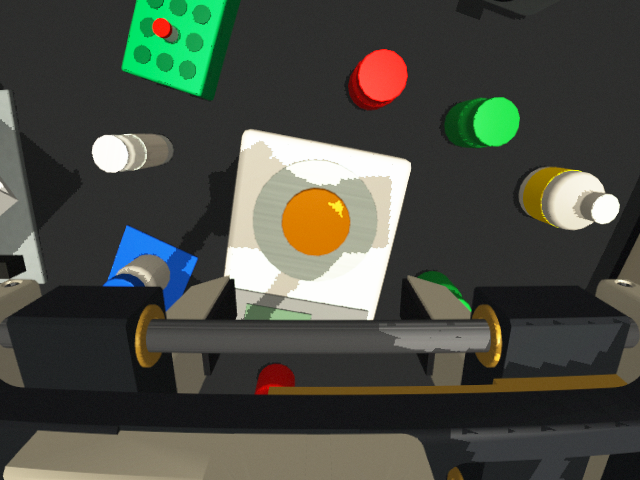

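The disc lies on the pan, centred at (316,221) against the pan centre near (315,220). I'll back off and check everything.

```bash
python3 -m inch '-15 -5 0 0 0.85;-30 -10 0 0 0.85;-30 -10 0 0 0.85;-30 -10 0 0 0.85;-30 -10 0 0 0.85;-15 -5 0 0 0.85;0 0 0 0 0.85;0 0 0 0 0.85'
python3 - <<'E'
from h import *
for n in('top','scene'):cv2.imwrite(f'pics/{n}14.png',cam(n)['color'][:,:,::-1])
E
```

```text
time: 26.68
tool_pos: [0.4429, -0.231, 0.4219]
tool_rot: [-1.071, 1.569, 2.349]
contact_force: [-0.2, -1.0, 0.9]
opening: 0.0781
```

View pics/top14.png

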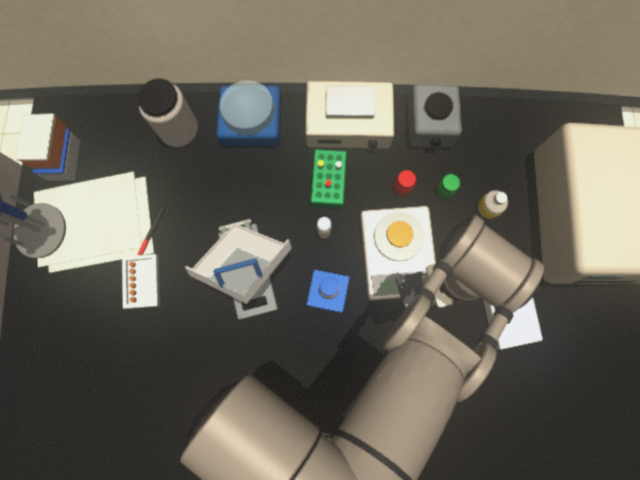

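View pics/scene14.png

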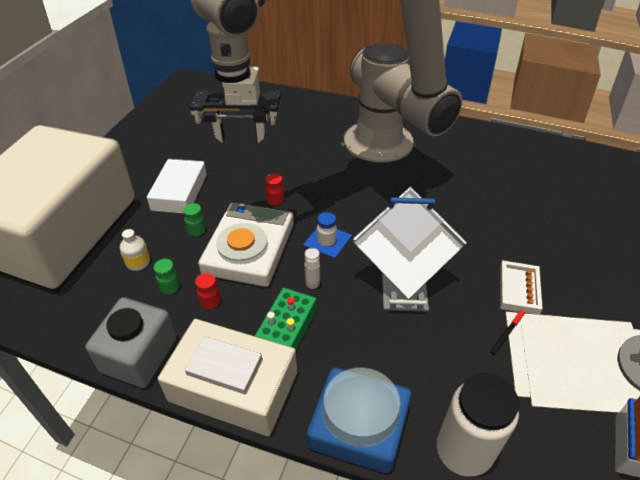

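Both views show the disc on the pan, the jar on the mat, and the tray still tipped with nothing else moved. Now a numeric check of the tray angle and the disc centre.

Run:
```python
from h import *
np.set_printoptions(precision=4,suppress=True)
t,s=cam('top'),cam('scene');R={}
for n,k,box in(('t',t,(205,240,290,310)),('s',s,(380,185,450,215))):
    for m,st,ce in blobs(k,(100,100,40),(130,255,255),20):
        if box[0]<ce[0]<box[2] and box[1]<ce[1]<box[3]: print(n,st,ce)
    for m,st,ce in blobs(k,(8,120,100),(24,255,255),80):
        if (n=='t' and 380<ce[0]<420 and 215<ce[1]<255) or (n=='s' and 225<ce[0]<260 and 225<ce[1]<255): print(n,'disc',ce,plane(k,ce,.079))
a=np.hstack([cv2.imread('pics/top14.png')[225:305,180:295],cv2.imread('pics/scene14.png')[185:265,350:470]])
cv2.imwrite('pics/m6.png',cv2.resize(a,None,fx=3.4,fy=3.4,interpolation=cv2.INTER_CUBIC))
A=cv2.imread('pics/scene5.png').astype(int);B=cv2.imread('pics/scene14.png').astype(int)
print('tray region diff',np.abs(A-B)[230:262,360:460].mean(), np.abs(A-B)[255:310,90:200].mean())
```

```text
t [214 260  47  27 243] [235.7243 268.5103]
t disc [399.5785 233.5765] [ 0.5883 -0.1803  0.079 ]
s [389 197  47  13 281] [412.2633 200.8612]
s disc [240.2128 238.7362] [ 0.5964 -0.1787  0.079 ]
tray region diff 14.3809375 1.4741046831955922
```

View pics/m6.png

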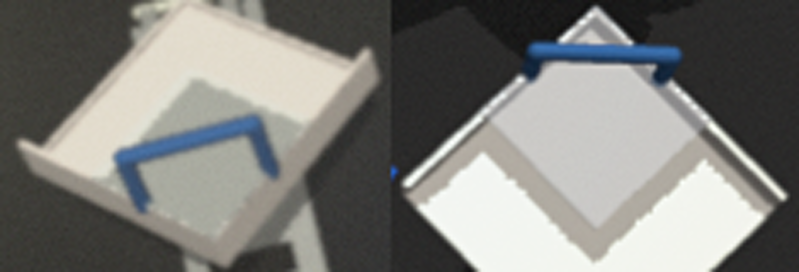

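Run:
```python
from h import *
t,s=cam('top'),cam('scene')
X,r=tri(ray(t,(235,266.2)),ray(s,(412.9,200.6)));print(X,r)
h=(np.array([.6145,.2225])-X[:2])@[.96,.279];print('tilt',np.arctan2(X[2]-.035,h)-.3637)
for a in(.55,.53,.51):
  p=.3637+a;P=np.array([.6145-.2193*np.cos(p)*.96,.2225-.2193*np.cos(p)*.279,.035+.2193*np.sin(p)]);print(a,proj(t,P),proj(s,P))
```

```text
[0.48503578 0.18622351 0.20537422] [np.float64(0.00011708802190489832), np.float64(0.00011708802190495412)]
tilt 0.5391656072080493
0.55 [235.21810174 265.58958327] [412.42846813 199.58212011]
0.53 [235.81225267 267.3402236 ] [412.1619071  199.48682716]
0.51 [236.40386459 269.06360899] [411.89564076 199.43342308]
```

The tray reads 0.54–0.55 rad. At release the arm was still pushing against the stop, and the residual is within calibration. The disc is about 1–4 mm from the pan centre. Handing in.

```bash
python3 -c "
from cell import workorder,readout
print(readout.observe()['time'],workorder.hand_in())"
```

```text
the job is handed in; nothing more can be done
26.9833 None
```

I did the whole load check in the order asked and handed it in at 27.0 s; no verdict came back. The jar stands upright on the blue mat and the brass disc lies flat on the pan. The tray is still tipped up, and the gripper was clear of everything when I handed in.

**How it went**
- **Tray:** I lifted it by the blue bar until the force built up with no further movement. The disc slid into the low corner.
- **Disc:** I gripped it across its edge in the corner. It came out tilted, so I lowered it onto the pan gently enough (about 3 N at first touch) for it to level in the jaws, then let go.

**Last checks**
- **Disc:** it reads flat and about 1–4 mm from the middle of the pan. The scene camera reads about 8 mm further out than the others; it shows the same shift for the pan itself.
- **Tray angle:** I measured 0.539 rad against the 0.55 rad stop. I take that gap as camera error, because the arm was still pressing against the stop when I let go of the bar.
- **Other things:** nothing else looks moved in the final top and scene views; I checked this by eye only.

**One slip:** while I was lifting the disc, the tool read about 3.5 N sideways, probably the disc's edge brushing the clear cover. I moved it clear, and the tray does not look to have shifted.

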